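# Unlock and lift the gate of the top pen

### The job

Open the gate of the pen so that the tops can be taken out for tipping: pull the bat of its locking toggle outward until it can pass the lock you feel inside, flip it right over to the other side and let it draw home there. Then lift the gate by its peg, swing it past its balance point so that it rests open on its own, and let go. Leave the tops and the things on the table where they are.

Things in the scene. Friction and masses are not known exactly. Their poses are not given: they have to be found in the camera images.
- pen: Fixed wooden pen, 250 x 370 mm board. Origin: table level, under mid-gate; x from gate into the pen, y from the latch (right end) to the hinge post, z up. In the latch, hidden between two steel discs, the bat's pin meets a wall with one gap. It passes only at the right pull, +/-1.5 mm: pulled too little or too far it is blocked (rough metal, so it does not slip along the wall while pressed). The right pull is 8 to 21 mm, differs each time and can only be felt.
- latch_pivot (a point): Point on the toggle's pivot axis, half-way between the latch's two upright steel discs (radius 58 mm, inner faces 28 mm apart, 36 mm over all); 75 mm above the table. Axes as the pen's; the bat swings in this y-z plane.
- bat_grip (a point): Centre of the bat's grip, 92 mm from the pivot axis when the bat is home: a plain aluminium barrel 18 mm in diameter, 34 mm long, then a 23 mm flange 4 mm thick at the end; below it a steel stem 11 mm thick. z points outward along the bat, x along the pivot axis. Can be pinched across x, tilted along the bat.
- toggle (a joint): Swing of the bat about the pivot (rad). 0: locked, the bat leans 0.50 from vertical towards the gate (+y) and a dog holds the gate down. Grows as it goes up and over, away from the gate, to the stop at 1.10 (leaning 0.60 the other way). It starts at 0 to 0.04. Not in the gap, it stops hard at 0.06 to 0.15; from 0.46 on it is through the lock, and once past upright it falls to its stop by itself.
- bat (a joint): How far the bat is pulled outward along its length (m): 0 home, 0.025 at its end stop. A spring draws it home with 3.2 N at 0, rising to 7.2 N at the end stop; past the lock it slides home again. To find the gap: pull a little, urge the bat over gently, and where it stops hard let it back and pull 1.5 mm more.
- gate_handle (a point): Grip point on the gate's handle: a plain round wooden peg, 16 mm in diameter, level, standing out of the gate towards the robot, parallel to the hinge axis. The point is 60 mm out from the gate's mid-plane, 20 mm short of the peg's end, 130 mm from the hinge axis, 60 mm above the table when closed. The gate's 18 mm rail runs on 108 mm beyond the peg; the pickets are 14 mm thick.
- gate_hinge (a point): Point on the gate's level hinge axis in the gate's mid-plane, at the hinge post, 60 mm above the table and 260 mm along y from latch_pivot. Axes as the pen's: x along the hinge axis.
- gate (a joint): Angle of the wooden gate (238 mm long, 120 to 260 g) about its hinge (rad). 0: closed, level, free end towards -y. Grows as the free end is lifted in the y-z plane; 1.57 is upright, the balance point; beyond it the gate tips over and rests on its stop at 1.95. It cannot be lifted while the toggle is locked.
- top0_mid (a point): Half-way up an unpainted pine top standing crown down inside the pen, 44 mm wide, 55 mm high. To be left alone.
- top1_mid (a point): Half-way up an unpainted pine top standing crown down inside the pen, 44 mm wide, 55 mm high. To be left alone.
- top2_mid (a point): Half-way up an unpainted pine top standing crown down inside the pen, 44 mm wide, 55 mm high. To be left alone.
- top3_mid (a point): Half-way up an unpainted pine top standing crown down inside the pen, 44 mm wide, 55 mm high. To be left alone.
- top4_mid (a point): Half-way up an unpainted pine top standing crown down inside the pen, 44 mm wide, 55 mm high. To be left alone.
- punch_mid (a point): Centre of the steel tip-setting punch lying on the table, 120 mm long, 12 mm thick. To be left alone.
- spindle_mid (a point): Centre of the turned maple spindle lying on the table, 150 mm long, 24 mm thick. To be left alone.
- tin_mid (a point): Centre of the dented open aluminium tin of steel tips, 74 mm wide, 34 mm high. To be left alone.

How it is judged (in metres and radians):
On the way, in this order (a step that is already met when the one before it is completed fails the run):
1. the bat is pulled outward at least 4 mm while still on its locked side (value of joint bat above 0.004 m and value of joint toggle below 0.3 rad), for 0.05 s.
2. the bat is flipped over to its far stop and has drawn home there, the gate still down (value of joint toggle above 1 rad and value of joint bat below 0.003 m and value of joint gate below 0.3 rad), for 0.2 s.
3. the gate is swung past its balance point to its open rest (value of joint gate above 1.8 rad), for 0.2 s.
At the end, for the whole second after the job is handed in: The toggle's bat lies over on its far side (swing above 1.0 rad of 1.1) and is drawn home (within 3 mm), the gate rests open past its balance point (above 1.8 rad of 1.95) and is still, and the robot has let go (value of joint toggle above 1 rad and value of joint bat below 0.003 m and value of joint gate above 1.8 rad and velocity of joint gate between -0.1 and 0.1 rad/s); the robot touches nothing.
It fails at once if a top, the punch, the spindle or the tin is moved more than 15 mm (distance of any of top0_mid, top1_mid, top2_mid, top3_mid, top4_mid, punch_mid, spindle_mid, tin_mid from where it was at the start of the episode above 0.015 m).
It also fails if it takes over 72 s, if anything falls off the work surface, if the arm or the gripper's body presses on something with over 40 N, if the wrist force passes 120 N, or if a joint passes its speed limit or range.

### The arm

A 6-joint arm with a two-finger parallel gripper is mounted at the origin on the work surface. World frame = base frame: x ahead of the robot, y to its left, z up, the work surface at z = 0. Lengths are in mm, angles in degrees, forces in N, time in s.
With the tool pointing down it reaches from about 300 to 875 mm from the base axis. Payload 6.4 kg.
Tool frame: the origin (TCP) lies at the very end of the fingers, on their centre line; the grasp point (between the pads) lies 19 mm behind it; z points along the fingers, x is the direction in which the jaws open and shut, and the axes are right-handed (so a half turn about z gives the same grasp; the last joint's range is limited). The gripper opens to 85 mm and grips with 20 to 120 N. Pads are 22 mm wide; open, the fingers measure 114 mm over their backs; the gripper's body (76 mm by 85 mm) begins 54 mm behind the grasp point. The pads swing forward as they close: fully open they stand 13 mm farther back than shut.
Start: joints at [-78.111, 10.359, 92.074, -0, 77.567, -11.82], TCP at [231.22, -526.478, 231.288] pointing down, gripper open.
Joint ranges: [-171.53, 171.53], [-51.25, 118.39], [17.06, 147.69], [-65.23, 245.23], [0, 150.52], [-178.68, 178.68]. Speed limits (degrees/s): [147.25, 147.25, 172.46, 180, 180, 180].

### API

Orientations are given as [roll, pitch, yaw] about the fixed x, y, z axes, in that order (R = Rz(yaw) Ry(pitch) Rx(roll)).
In Python, from cell import r, read_camera gives the robot as it stands. The module is installed in compiled form; this text tells all that it offers.
- The arm moves only by the tool send_rows, never from a script. Its argument "motion" is a list that holds one entry, the list of rows, each a list of 7 numbers: the turn, a rotation vector about the tool's x, y, z scaled (see below), then the shift along the tool's x, y, z scaled (see below), then the gripper's target within -1 to 1 (fully open at 1, half-way at 0, shut at -1). In form: [[[wx, wy, wz, tx, ty, tz, jaw], ...]]. A call has 1 to 20 rows; each row is the pose to reach, as a shift and turn from the pose commanded when the call began, along the tool's axes at that moment; what a row does not reach only later rows make up. The controller multiplies each number of a shift by 0.15 m and each number of a turn by pi/2 rad. A row lasts 1/12 s, in which the tool goes at most 41.7 mm and 7.16 degrees, less where a joint would pass 70% of its speed; a pose out of reach is approached as far as the arm can. A call with a number of a shift or a turn outside -1 to 1 is refused whole. A call with a gripper value outside its range is refused whole. The fingers move at their own pace and stop on an object; "squeeze" is the grip in N (left out, the last holds). Time passes only in rows, so rows that repeat a pose let the fingers close. It gives the time, the measured TCP pose, the force and the opening at its end, in the units of the state.
- r.read_state(): the state, without advancing time (a new reading comes with each control period).
- read_camera(name): name is "scene" or "top" or "wrist"; returns a dict with "frame" (400x640x3 uint8, red, green, blue), "range_z" (400x640 float32, mm along the optical axis (not along the pixel's ray), 0 where there is no reading), "mtx" (3x3 intrinsics, pixels), "k1" (the pictures are not rectified: a ray, as slopes to the right and down, at radius r is drawn at 1 + k1 r^2 times it, then the intrinsics apply), "rvec" (rotation vector, rad) and "tvec" (3), from world to camera coordinates, as OpenCV has them. Camera axes: x right, y down, z forward; pixel columns grow to the right and rows downward; lengths in mm; the calibration is good to about 2 mm. A picture is of the moment at which its call begins.
- r.sign_off(): hands the job in, once; it reports no verdict.
The state is a dict: "time_s": time; "joint_pos": joint angles; "dq": joint speeds; "joint_torque": joint torques, N m; "tool_pos": TCP position; "ee_rot": TCP orientation; "ft_force": force on the tool from outside, world axes, zero at the start; "moment": the same for the moment, N m; "width": finger opening in mm.
Only numpy, scipy, OpenCV 4.12 (cv2) and the standard library are available. Lean on these libraries where they do the work, as an engineer would, in place of code of your own. Each camera call takes 0.05 s, during which the arm holds its last target.

## Working session

There is one attempt and no reset: what is moved stays moved. The work goes in short steps, Python scripts to look and compute and a tool call to move; the robot and the scene stay as the last step left them, time stands still between calls to the robot, and variables do not carry over. Pictures are saved under pics/ and viewed, and the job is handed in when it is done.

Besides the shell and the picture viewer there is one more tool, called after ">>>" by a JSON object that holds its "op" and its "data". send_rows: Moves the arm, as the interface text tells. Its arguments: {"type":"object","properties":{"motion":{"type":"array","items":{"type":"array","items":{"type":"array","items":{"type":"number","minimum":-1,"maximum":1}}}},"squeeze":{"type":"number"}},"required":["motion"]}

```bash
mkdir -p pics; python3 - <<'E'
from cell import r, read_camera
import cv2, numpy as np, pickle
print(r.read_state())
for n in ["scene","top","wrist"]:
    c=read_camera(n); pickle.dump(c,open(f"{n}0.pkl","wb"))
    cv2.imwrite(f"pics/{n}0.png",c["frame"][:,:,::-1]); print(n,c["mtx"].tolist(),c["k1"],c["rvec"],c["tvec"])
E
```

```text
{'time_s': 0.0, 'joint_pos': array([-7.81121430e+01,  1.04011111e+01,  9.21311368e+01,  8.07395382e-04,
        7.75655830e+01, -1.18173511e+01]), 'dq': array([-0.0634454 ,  0.02562956,  0.09776935, -0.00371576,  0.08761582,
        0.08315037]), 'joint_torque': array([ 9.08985953e-05, -4.44871902e+01, -3.51337302e+01, -3.25584115e-04,
        8.97633639e-03, -6.73002816e-06]), 'tool_pos': array([ 231.10079849, -525.93008306,  230.39619231]), 'ee_rot': array([-1.79979193e+02,  9.55961053e-02, -6.62949491e+01]), 'ft_force': array([ 0.9029885 ,  0.09994397, -0.25144145]), 'moment': array([-0.06636736,  0.08585989,  0.00401587]), 'width': 85.35940388123878}
scene [[387.7666899808945, 0.0, 312.78983262242025], [0.0, 387.7666899808945, 198.7759631960009], [0.0, 0.0, 1.0]] -0.033416422438904365 [ 1.86556065  1.96881331 -0.57043958] [ 108.94960644 -449.67333074 1110.07655622]
top [[361.064555080412, 0.0, 319.77327332286944], [0.0, 361.064555080412, 198.9780047425748], [0.0, 0.0, 1.0]] -0.04553965137904413 [ 2.23575632 -2.17319838  0.1296544 ] [-112.88839278  595.38659862  806.05262195]
wrist [[336.3853423321933, 0.0, 317.0700932989617], [0.0, 336.3853423321933, 207.18158535327328], [0.0, 0.0, 1.0]] -0.060279218184168835 [-2.39332166  1.56182501  0.25824637] [-574.45383592  -40.94808337  381.31012049]
```

View pics/scene0.png

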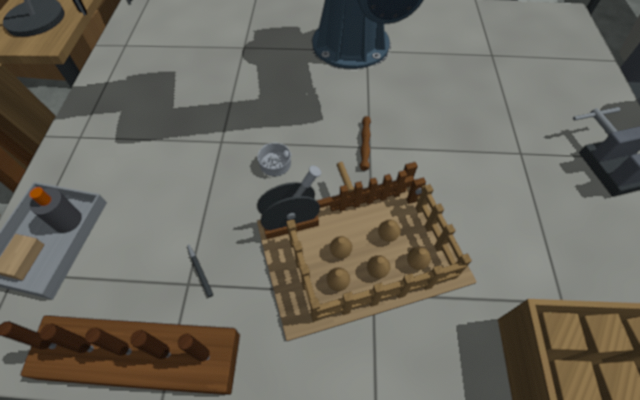

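View pics/top0.png

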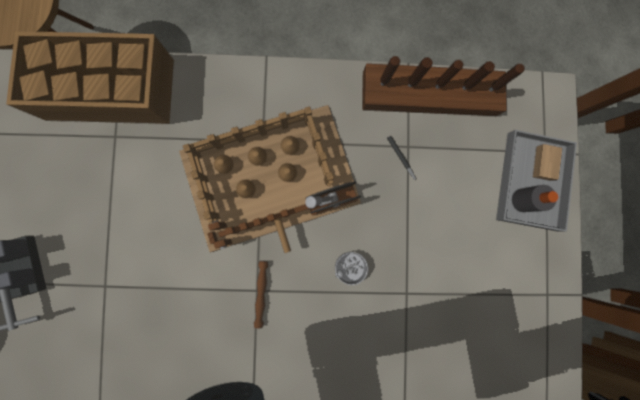

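View pics/wrist0.png

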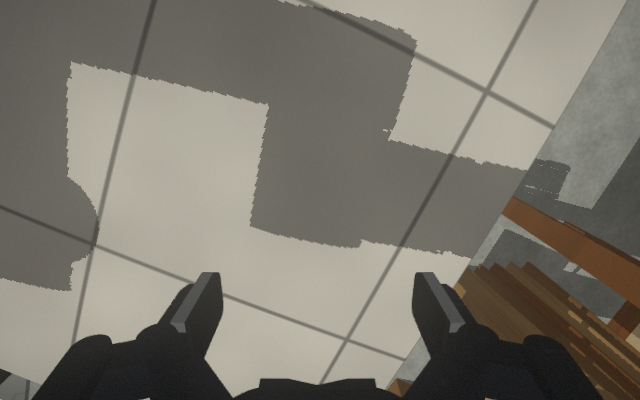

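```bash
cat > h.py <<'E'
import numpy as np, cv2, pickle
from scipy.spatial.transform import Rotation as R
def world(c,u,v,z=None,d=None):
    K=c["mtx"];x=(u-K[0,2])/K[0,0];y=(v-K[1,2])/K[1,1]
    xd,yd=x,y
    for _ in range(20):
        s=1+c["k1"]*(x*x+y*y); x,y=xd/s,yd/s
    M=cv2.Rodrigues(np.array(c["rvec"],float))[0]; t=np.array(c["tvec"],float).ravel()
    ray=M.T@np.array([x,y,1.]); o=-M.T@t
    if z is not None: return o+ray*(z-o[2])/ray[2]
    if d is None: d=c["range_z"][int(round(v)),int(round(u))]
    return o+ray*d
def cloud(c):
    h,w=c["range_z"].shape
    vv,uu=np.mgrid[0:h,0:w].astype(float)
    K=c["mtx"];xd=(uu-K[0,2])/K[0,0];yd=(vv-K[1,2])/K[1,1];x,y=xd.copy(),yd.copy()
    for _ in range(20):
        s=1+c["k1"]*(x*x+y*y); x,y=xd/s,yd/s
    M=cv2.Rodrigues(np.array(c["rvec"],float))[0]; t=np.array(c["tvec"],float).ravel()
    P=np.stack([x,y,np.ones_like(x)],-1)*c["range_z"][...,None]
    return (P-t)@M
def proj(c,P):
    M=cv2.Rodrigues(np.array(c["rvec"],float))[0]; t=np.array(c["tvec"],float).ravel()
    q=np.atleast_2d(P)@M.T+t; x=q[:,:2]/q[:,2:]; r2=(x**2).sum(1,keepdims=True)
    x=x*(1+c["k1"]*r2); K=c["mtx"]
    return x*[K[0,0],K[1,1]]+[K[0,2],K[1,2]]
def crop(c,x0,x1,y0,y1,name,s=5):
    im=c["frame"][y0:y1,x0:x1,::-1]
    cv2.imwrite("pics/"+name,cv2.resize(im,None,fx=s,fy=s,interpolation=cv2.INTER_CUBIC))
E
python3 - <<'E'
from h import *
t=pickle.load(open("top0.pkl","rb"));s=pickle.load(open("scene0.pkl","rb"))
crop(t,200,370,165,285,"tc.png",4.6); crop(s,240,440,140,255,"sc.png",4)
np.set_printoptions(precision=1,suppress=True)
for p in [(183,150),(330,107),(360,195),(210,250),(340,192),(312,202),(287,247),(263,290),(353,266)]: print(p,world(t,*p))
E
```

```text
(183, 150) [705.  227.4   8.2]
(330, 107) [ 824.4 -115.8   -0.5]
(360, 195) [ 604.3 -178.2   93.1]
(210, 250) [474.1 153.5   6. ]
(340, 192) [ 614.6 -140.9   37.8]
(312, 202) [580.9 -75.  177.1]
(287, 247) [489.3 -26.2  66.3]
(263, 290) [388.3  26.9  19.5]
(353, 266) [ 444.8 -179.2    1.2]
```

View pics/tc.png

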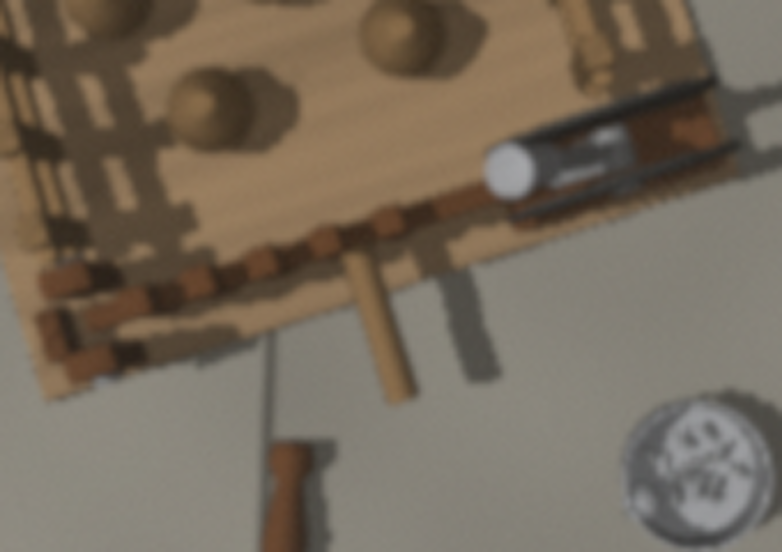

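View pics/sc.png

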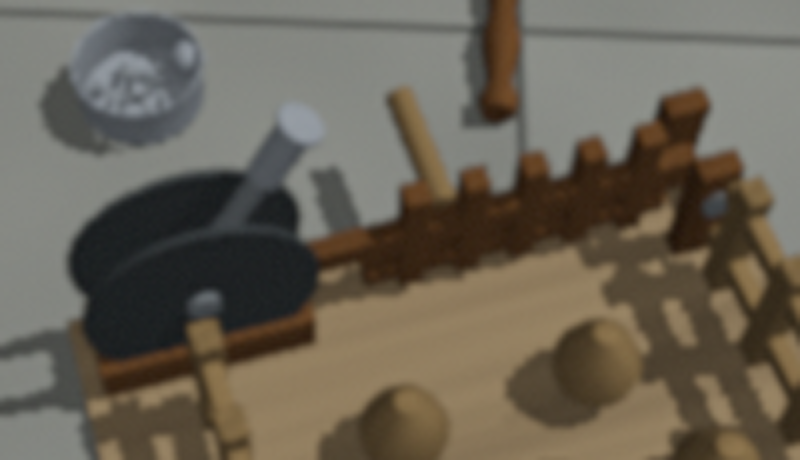

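```bash
python3 - <<'E'
from h import *
np.set_printoptions(precision=1,suppress=True)
t=pickle.load(open("top0.pkl","rb"));s=pickle.load(open("scene0.pkl","rb"))
C=cloud(s)
# near disc face, dark pixels
m=np.zeros((400,640),np.uint8); cv2.ellipse(m,(240+50,140+72),(24,12),-3,0,360,1,-1)
dark=s["frame"].max(2)<60
P=C[(m>0)&dark]; 
for _ in range(5):
    c=P.mean(0); n=np.linalg.svd(P-c)[2][2]; e=(P-c)@n; P=P[abs(e)<4]
n*=np.sign(n[0]); print(len(P),c,n,np.degrees(np.arctan2(n[1],n[0])),e.std())
T=cloud(t)
for nm,ps in dict(peg=[(360,255),(370,300),(385,350),(400,395)],disc2=[(540,130),(630,105),(710,82)],disc1=[(530,212),(630,182),(735,145)],flange=[(510,170)],gate=[(90,315),(470,200)],pick=[(262,262),(388,220)],
   board=[(715,75),(765,180),(50,400)]).items():
    for u,v in ps:
        uu,vv=200+u/4.6,165+v/4.6; print(nm,(uu,vv),world(t,uu,vv))
E
```

```text
269 [ 617.8 -115.7   89.5] [ 0.9  0.3 -0. ] 19.1968060698171 0.5706966833934428
peg (278.2608695652174, 220.43478260869566) [546.   -5.5  66.4]
peg (280.4347826086956, 230.2173913043478) [525.1 -11.1  69.6]
peg (283.69565217391306, 241.08695652173913) [501.9 -18.7  66.9]
peg (286.95652173913044, 250.8695652173913) [481.  -26.4  65.1]
disc2 (317.3913043478261, 193.2608695652174) [602.5 -86.6 122.4]
disc2 (336.95652173913044, 187.82608695652175) [ 618.5 -129.2   88.4]
disc2 (354.3478260869565, 182.82608695652175) [ 631.9 -168.    76. ]
disc1 (315.2173913043478, 211.08695652173913) [567.7 -84.3  87.1]
disc1 (336.95652173913044, 204.56521739130434) [ 583.2 -130.6   81.7]
disc1 (359.7826086956522, 196.52173913043478) [ 608.9 -192.3   -0.7]
flange (310.8695652173913, 201.95652173913044) [581.  -72.9 175.4]
gate (219.56521739130434, 233.47826086956522) [514.5 119.   68.1]
gate (302.17391304347825, 208.47826086956522) [573.3 -56.4  67.6]
pick (256.95652173913044, 221.95652173913044) [541.2  36.5  95.4]
pick (284.3478260869565, 212.82608695652175) [561.9 -19.7  95.4]
board (355.4347826086956, 181.30434782608697) [ 632.3 -166.9  100. ]
board (366.304347826087, 204.1304347826087) [ 591.3 -208.5   -1.9]
board (210.8695652173913, 251.95652173913044) [469.  153.4  -2.4]
```

```bash
cat >> h.py <<'E'
def penR(psi): 
    a=np.radians(psi); return np.array([[np.cos(a),-np.sin(a),0],[np.sin(a),np.cos(a),0],[0,0,1.]])
def model(px,py,psi,lean=0.5-0.02,ext=0,gate=0):
    Q=penR(psi);piv=Q@[px,py,75]
    a=np.linspace(0,2*np.pi,90); out=[]
    for xx in (-18,-14,14,18): out.append(piv+np.stack([0*a+xx,58*np.sin(a),58*np.cos(a)],1)@Q.T)
    b=np.array([0,np.sin(lean),np.cos(lean)]); c2=np.array([0,np.cos(lean),-np.sin(lean)])
    for d,rr in ((75,9),(109,9),(109,11.5),(113,11.5)):
        d+=ext
        out.append(piv+(b*d+np.cos(a)[:,None]*rr*np.array([1,0,0])+np.sin(a)[:,None]*rr*c2)@Q.T)
    hin=piv+Q@[0,260,-15]
    g=np.array([0,-np.cos(gate),np.sin(gate)])
    for xx in (-80,-60,-20): out.append(hin+(g*130+np.stack([0*a+xx,8*np.sin(a),8*np.cos(a)],1))@Q.T)
    s=np.linspace(0,238,80)[:,None]
    out.append(hin+(g*s)@Q.T)
    return out,piv,hin
def overlay(c,mod,box,name,sc):
    x0,x1,y0,y1=box; im=cv2.resize(c["frame"][y0:y1,x0:x1,::-1],None,fx=sc,fy=sc,interpolation=cv2.INTER_CUBIC)
    for k in mod:
        p=(proj(c,k)-[x0,y0]+.5)*sc-.5
        cv2.polylines(im,[np.round(p).astype(np.int32)],False,(0,255,0),1,cv2.LINE_AA)
    cv2.imwrite("pics/"+name,im)
E
python3 - <<'E'
from h import *
t=pickle.load(open("top0.pkl","rb"));s=pickle.load(open("scene0.pkl","rb"))
m,p,h=model(526,-309,18.7); print(p,h)
overlay(t,m,(200,370,165,285),"to1.png",4.6); overlay(s,m,(240,440,140,255),"so1.png",4)
E
```

```text
[ 597.30202019 -124.04554278   75.        ] [513.94264263 122.22912944  60.        ]
```

View pics/to1.png

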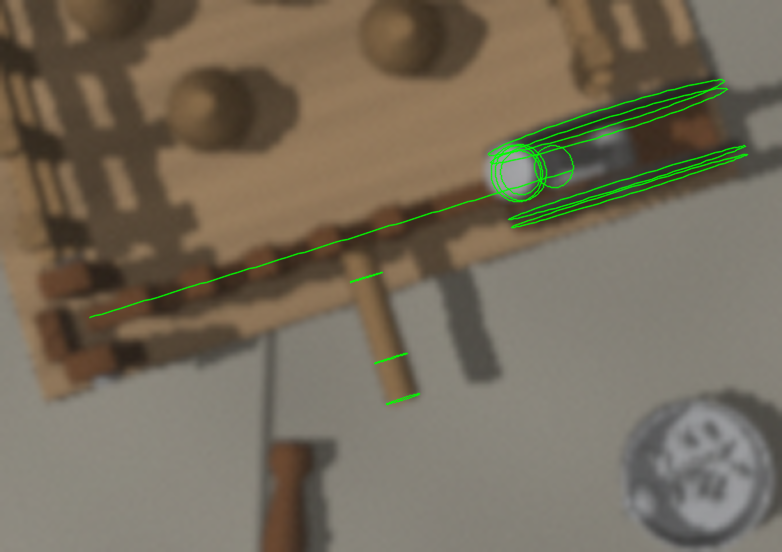

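View pics/so1.png

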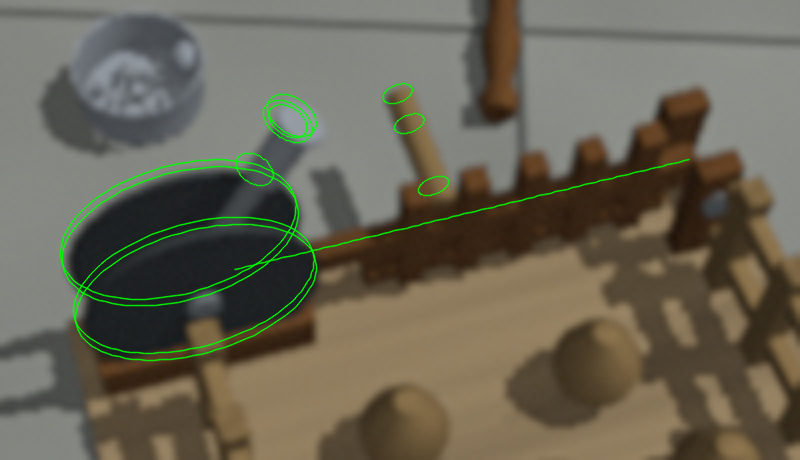

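```bash
cat >> h.py <<'E'
import json,os
PX,PY,PSI=528.,-306.,18.7
def batpose(lean,rad,off=(0,0,0)):
    """tool pose, TCP at rad from pivot along bat, tool x=pen x"""
    Q=penR(PSI);piv=Q@[PX,PY,75]; b=Q@[0,np.sin(lean),np.cos(lean)]
    z=-b;x=Q[:,0];y=np.cross(z,x)
    return piv+b*rad+Q@np.array(off,float),np.stack([x,y,z],1)
def peg(rot=0,gate=0,out=62,dz=0,dy=0,tcp=19):
    """tool down, tilted by rot about pen x, tool x = pen y-ish"""
    Q=penR(PSI);hin=Q@[PX,PY+260,60]
    p=hin+Q@[-out,-130*np.cos(gate)+dy,130*np.sin(gate)+dz]
    return p
def load(): 
    d=json.load(open("cmd.json")); return np.array(d["p"]),np.array(d["R"])
def save(p,Rm): json.dump(dict(p=list(map(float,p)),R=np.array(Rm).tolist()),open("cmd.json","w"))
def delta(p0,R0,p1,R1):
    w=R.from_matrix(R0.T@R1).as_rotvec()/(np.pi/2); t=R0.T@(p1-p0)/150; return np.r_[w,t]
def apply(d): # after a call: last row reached
    p,Rm=load(); d=np.array(d,float)
    save(p+Rm@(d[3:6]*150), Rm@R.from_rotvec(d[:3]*np.pi/2).as_matrix())
if not os.path.exists("cmd.json"):
    save([231.22,-526.478,231.288],R.from_euler("xyz",[180,0,-66.291],degrees=True).as_matrix())
E
python3 - <<'E'
from h import *
np.set_printoptions(precision=3,suppress=True)
p,Rm=load(); p1,R1=batpose(.48,185); print(p1, delta(p,Rm,p1,R1))
E
```

```text
[570.845 -39.643 239.094] [-0.247  0.226 -0.925 -2.061 -3.378 -0.052]
```

>>> {"op": "send_rows", "data": {"motion": [[[0,0,-0.4,-0.6,-0.95,-0.3,1],[0,0,-0.4,-0.6,-0.95,-0.3,1],[0,0,-0.4,-0.6,-0.95,-0.3,1],[0,0,-0.4,-0.6,-0.95,-0.3,1],[0,0,-0.4,-0.6,-0.95,-0.3,1],[0,0,-0.4,-0.6,-0.95,-0.3,1]]]}}

```text
time_s: 0.65
tool_pos: [327.2, -384.9, 277.4]
ee_rot: [180.0, -0.1, -29.8]
ft_force: [-0.5, -0.2, 0.7]
width: 85.1
```

```bash
python3 - <<'E'
from h import *
from cell import r
np.set_printoptions(precision=3,suppress=True)
apply([0,0,-0.4,-0.6,-0.95,-0.3])
p,Rm=load(); print(p,r.read_state()["tool_pos"],r.read_state()["ee_rot"]);p1,R1=batpose(.48,185); print(p1, delta(p,Rm,p1,R1))
E
```

```text
[ 325.505 -386.776  276.288] [ 327.201 -384.908  277.378] [179.965  -0.101 -29.809]
[570.845 -39.643 239.094] [-0.287  0.131 -0.534  0.245 -2.823  0.248]
```

>>> {"op": "send_rows", "data": {"motion": [[[0,0,-0.25,0.1,-0.95,0,1],[0,0,-0.25,0.1,-0.95,0,1],[0,0,-0.25,0.1,-0.95,0,1],[0,0,-0.25,0.1,-0.95,0,1],[0,0,-0.25,0.1,-0.95,0,1]]]}}

```text
time_s: 1.07
tool_pos: [411.5, -269.2, 275.6]
ee_rot: [-179.9, 0.0, -7.8]
ft_force: [-0.4, -0.4, 0.1]
width: 85.3
```

```bash
python3 - <<'E'
from h import *
from cell import r
np.set_printoptions(precision=3,suppress=True)
apply([0,0,-0.25,0.1,-0.95,0])
p,Rm=load(); print(p,r.read_state()["tool_pos"],r.read_state()["ee_rot"]);p1,R1=batpose(.48,185); print(p1, delta(p,Rm,p1,R1))
E
```

```text
[ 410.333 -271.297  276.288] [ 411.534 -269.162  275.633] [-179.923    0.02    -7.769]
[570.845 -39.643 239.094] [-0.3    0.071 -0.289  0.851 -1.675  0.248]
```

>>> {"op": "send_rows", "data": {"motion": [[[-0.15,0.03,-0.15,0.5,-0.95,0,1],[-0.15,0.03,-0.15,0.5,-0.95,0,1],[-0.15,0.03,-0.15,0.5,-0.95,0,1],[-0.15,0.03,-0.15,0.5,-0.95,0,1],[-0.15,0.03,-0.15,0.5,-0.95,0,1]]]}}

```text
time_s: 1.48
tool_pos: [506.1, -136.7, 275.7]
ee_rot: [166.4, -1.2, 6.0]
ft_force: [-0.8, -0.1, -0.2]
width: 85.5
```

```bash
python3 - <<'E'
from h import *
from cell import r
np.set_printoptions(precision=3,suppress=True)
apply([-0.15,.03,-0.15,.5,-0.95,0])
p,Rm=load(); print(p,r.read_state()["tool_pos"],r.read_state()["ee_rot"]);p1,R1=batpose(.48,185); print(p1, delta(p,Rm,p1,R1))
E
```

```text
[ 503.958 -140.279  276.288] [ 506.053 -136.691  275.681] [166.371  -1.159   5.972]
[570.845 -39.643 239.094] [-0.151  0.039 -0.138  0.508 -0.665  0.103]
```

>>> {"op": "send_rows", "data": {"motion": [[[-0.151,0.039,-0.138,0.508,-0.665,0.103,1],[-0.151,0.039,-0.138,0.508,-0.665,0.103,1],[-0.151,0.039,-0.138,0.508,-0.665,0.103,1],[-0.151,0.039,-0.138,0.508,-0.665,0.103,1],[-0.151,0.039,-0.138,0.508,-0.665,0.103,1],[-0.151,0.039,-0.138,0.508,-0.665,0.103,1]]]}}

```text
time_s: 1.98
tool_pos: [570.8, -40.9, 238.4]
ee_rot: [152.6, 0.1, 18.6]
ft_force: [-0.5, -0.9, -0.2]
width: 85.3
```

```bash
python3 - <<'E'
from h import *
from cell import r,read_camera
np.set_printoptions(precision=3,suppress=True)
apply([-0.151,.039,-0.138,.508,-0.665,.103])
p,Rm=load(); s=r.read_state();print(p,s["tool_pos"],s["ee_rot"],s["joint_pos"]);p1,R1=batpose(.48,185); print(delta(p,Rm,p1,R1))
c=read_camera("wrist");pickle.dump(c,open("wrist1.pkl","wb"))
m,_,_=model(PX,PY,PSI)
overlay(c,m,(0,640,0,400),"wo1.png",1.25)
E
```

```text
[570.869 -39.607 239.097] [570.778 -40.93  238.4  ] [152.552   0.074  18.583] [ -2.115   6.662  99.732 -28.177  66.062 -10.805]
[-0. -0.  0. -0.  0.  0.]
```

View pics/wo1.png

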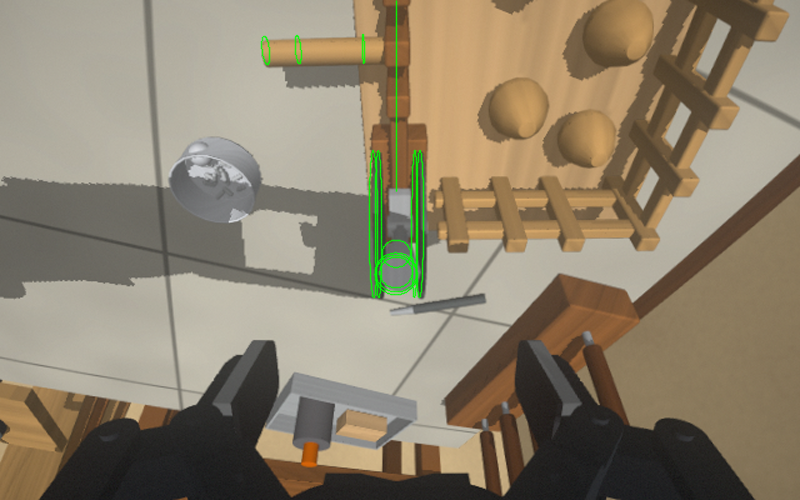

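```bash
python3 - <<'E'
from h import *
c=pickle.load(open("wrist1.pkl","rb"))
m,_,_=model(PX,PY,PSI)
overlay(c,m,(270,370,110,250),"wo1c.png",4.2)
crop(c,270,370,110,250,"w1c.png",4.2)
a=cv2.imread("pics/wo1c.png");b=cv2.imread("pics/w1c.png");cv2.imwrite("pics/w1cc.png",np.hstack([b[:,:395],a[:,:395]]))
E
```

```text
(no output)
```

View pics/w1cc.png

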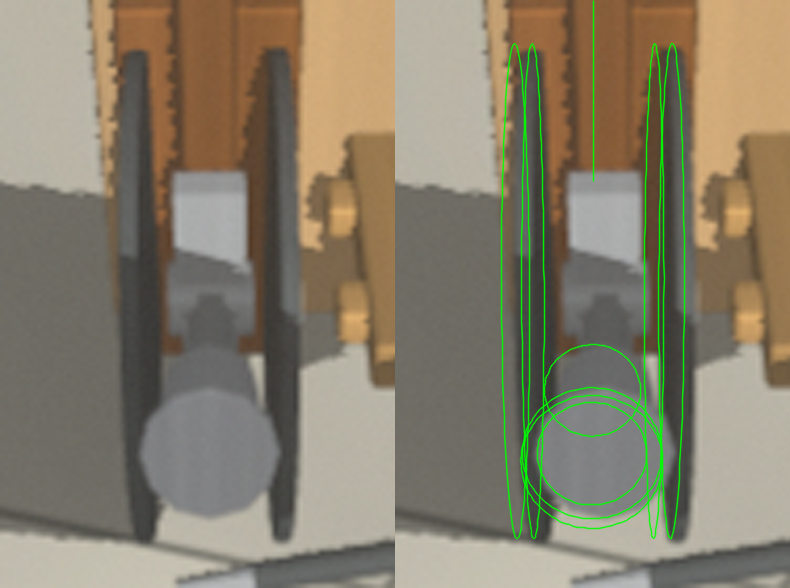

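```bash
sed -i 's/^PX,PY,PSI=.*/PX,PY,PSI=529.5,-306.,18.7/' h.py; python3 - <<'E'
from h import *
np.set_printoptions(precision=3,suppress=True)
p,Rm=load(); 
for d in (72,69): print(delta(p,Rm,*batpose(.49,d)))
E
```

```text
[-0.007 -0.     0.     0.01  -0.004  0.753]
[-0.007 -0.     0.     0.01  -0.004  0.773]
```

>>> {"op": "send_rows", "data": {"motion": [[[0,0,0,0.01,-0.004,0.2,0],[0,0,0,0.01,-0.004,0.4,0],[0,0,0,0.01,-0.004,0.55,0],[-0.007,0,0,0.01,-0.004,0.65,0],[-0.007,0,0,0.01,-0.004,0.72,0],[-0.007,0,0,0.01,-0.004,0.77,0],[-0.007,0,0,0.01,-0.004,0.77,0]]]}}

```text
time_s: 2.62
tool_pos: [588.7, -91.1, 135.8]
ee_rot: [151.9, 0.0, 18.5]
ft_force: [-0.8, -0.1, -0.2]
width: 42.6
```

```bash
python3 - <<'E'
from h import *
from cell import r,read_camera
np.set_printoptions(precision=3,suppress=True)
apply([-.007,0,0,.01,-.004,.77])
p,Rm=load(); s=r.read_state();print(p,s["tool_pos"],s["ee_rot"],s["ft_force"])
c=read_camera("wrist");pickle.dump(c,open("wrist2.pkl","wb"))
cv2.imwrite("pics/w2.png",c["frame"][:,:,::-1])
c=read_camera("scene")
crop(c,220,420,110,250,"s2.png",4)
E
```

```text
[589.213 -89.066 136.335] [588.7   -91.057 135.8  ] [151.938   0.043  18.541] [-0.786 -0.131 -0.173]
```

View pics/w2.png

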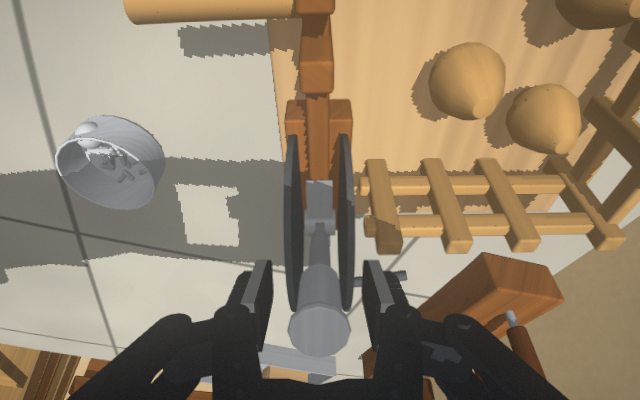

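View pics/s2.png

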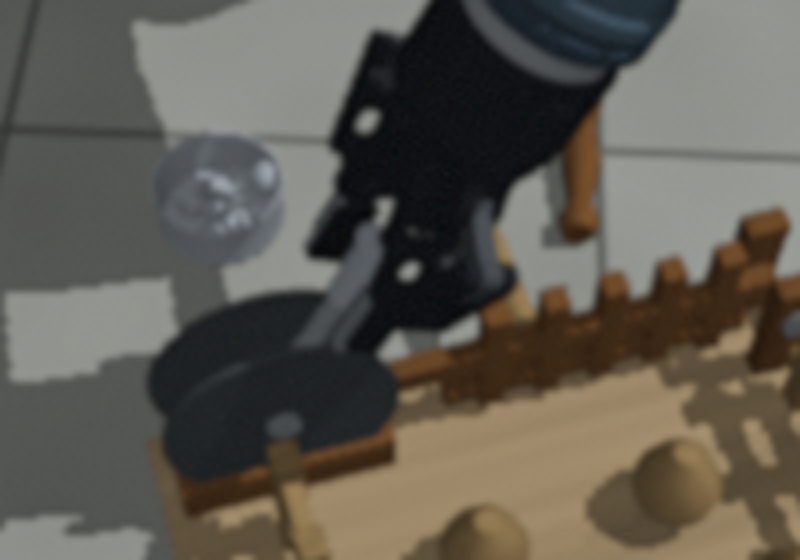

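>>> {"op": "send_rows", "data": {"motion": [[[0,0,0,0,0,0,-1],[0,0,0,0,0,0,-1],[0,0,0,0,0,0,-1],[0,0,0,0,0,0,-1],[0,0,0,0,0,0,-1],[0,0,0,0,0,0,-1],[0,0,0,0,0,0,-1],[0,0,0,0,0,0,-1]]], "squeeze": 80}}

```text
time_s: 3.38
tool_pos: [589.5, -88.9, 137.7]
ee_rot: [151.8, -0.0, 18.8]
ft_force: [-3.2, 0.6, 6.6]
width: 17.0
```

```bash
python3 - <<'E'
from h import *
from cell import r,read_camera
np.set_printoptions(precision=3,suppress=True)
p,Rm=load(); s=r.read_state();print(p,s["tool_pos"],s["ee_rot"],s["ft_force"],s["width"])
c=read_camera("wrist");pickle.dump(c,open("wrist3.pkl","wb"))
crop(c,200,440,150,400,"w3.png",2.4)
E
```

```text
[589.213 -89.066 136.335] [589.537 -88.924 137.714] [151.838  -0.033  18.754] [-3.204  0.578  6.635] 17.02197166238221
```

View pics/w3.png

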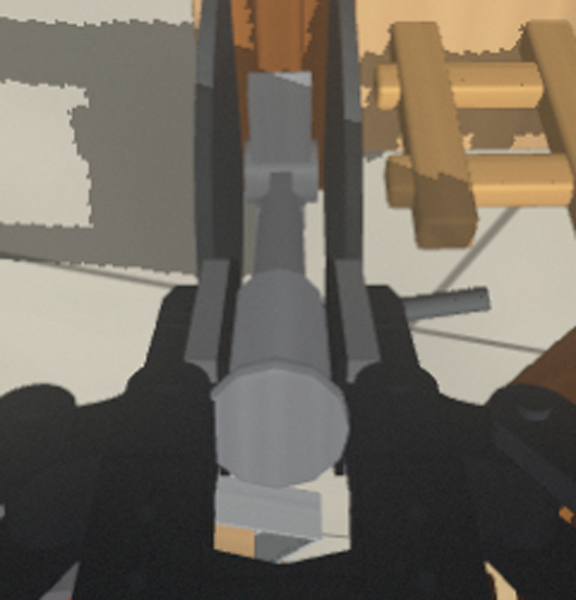

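```bash
cat >> h.py <<'E'
def meas():
    from cell import r
    s=r.read_state(); Q=penR(PSI); piv=Q@[PX,PY,75]
    q=Q.T@(np.array(s["tool_pos"])-piv); Rm=Q.T@R.from_euler("xyz",s["ee_rot"],degrees=True).as_matrix()
    f=Q.T@np.array(s["ft_force"]); z=-Rm[:,2]
    lean=np.arctan2(z[1],z[2]); b=np.array([0,np.sin(lean),np.cos(lean)]); c=np.array([0,np.cos(lean),-np.sin(lean)])
    print("t %.2f x %.2f rad %.2f polar %.3f orient %.3f | along orient %.2f lat %.2f | f x %.1f radial %.1f towards+y(lock side) %.1f | mom %s w %.1f"%(s["time_s"],q[0],np.hypot(q[1],q[2]),np.arctan2(q[1],q[2]),lean,q@b,q@c,f[0],f@b,f@c,np.round(Q.T@s["moment"],2),s["width"]))
def rows(lst):
    p,Rm=load()
    for l,rad in lst: print(np.round(delta(p,Rm,*batpose(l,rad)),3).tolist())
E
python3 - <<'E'
from h import *
meas(); p,Rm=load(); piv=penR(PSI)@[PX,PY,75]; print(np.linalg.norm(p-piv), np.degrees(.49))
rows([(.49,69.5),(.49,72),(.49,75),(.49,78)])
rows([(.44,78),(.39,78),(.34,78),(.30,78)])
E
```

```text
t 3.43 x 0.44 rad 70.77 polar 0.481 orient 0.492 | along orient 70.76 lat -0.74 | f x -3.4 radial 6.2 towards+y(lock side) -0.2 | mom [ 0.01  0.41 -0.28] w 16.8
69.51970709618006 28.07493196141034
[0.0, -0.0, 0.0, -0.0, 0.0, 0.0]
[0.0, -0.0, 0.0, -0.0, 0.0, -0.017]
[0.0, -0.0, 0.0, -0.0, 0.0, -0.037]
[0.0, -0.0, 0.0, -0.0, 0.0, -0.057]
[0.032, -0.0, 0.0, -0.0, 0.026, -0.056]
[0.064, -0.0, 0.0, -0.0, 0.052, -0.054]
[0.096, -0.0, 0.0, -0.0, 0.078, -0.051]
[0.121, -0.0, 0.0, -0.0, 0.098, -0.047]
```

>>> {"op": "send_rows", "data": {"motion": [[[0,0,0,0,0,-0.02,-1],[0,0,0,0,0,-0.04,-1],[0,0,0,0,0,-0.06,-1],[0,0,0,0,0,-0.07,-1],[0,0,0,0,0,-0.07,-1],[0,0,0,0,0,-0.07,-1]]]}}

```text
time_s: 3.93
tool_pos: [587.9, -84.6, 145.9]
ee_rot: [151.9, -0.0, 18.8]
ft_force: [1.6, -4.8, -3.2]
width: 16.7
```

```bash
python3 - <<'E'
from h import *
apply([0,0,0,0,0,-.07]); meas(); p,Rm=load(); print(np.linalg.norm(p-penR(PSI)@[PX,PY,75]))
rows([(.45,80.1),(.41,80.1),(.37,80.1),(.33,80.1),(.30,80.1)])
E
```

```text
t 3.93 x 0.20 rad 80.11 polar 0.485 orient 0.491 | along orient 80.11 lat -0.46 | f x 0.0 radial -5.2 towards+y(lock side) -3.0 | mom [-0.29 -0.16  0.07] w 16.7
80.0197030105496
[0.026, -0.0, 0.0, -0.0, 0.021, -0.0]
[0.051, -0.0, 0.0, -0.0, 0.043, 0.001]
[0.077, -0.0, 0.0, -0.0, 0.064, 0.003]
[0.102, -0.0, 0.0, -0.0, 0.085, 0.006]
[0.121, -0.0, 0.0, -0.0, 0.101, 0.009]
```

>>> {"op": "send_rows", "data": {"motion": [[[0.013,0,0,0,0.011,0,-1],[0.026,0,0,0,0.021,0,-1],[0.039,0,0,0,0.032,0,-1],[0.051,0,0,0,0.043,0.001,-1],[0.064,0,0,0,0.053,0.002,-1],[0.077,0,0,0,0.064,0.003,-1],[0.09,0,0,0,0.075,0.005,-1],[0.102,0,0,0,0.085,0.006,-1],[0.102,0,0,0,0.085,0.006,-1]]]}}

```text
time_s: 4.68
tool_pos: [590.7, -93.7, 149.8]
ee_rot: [161.4, 0.0, 18.7]
ft_force: [-1.3, 6.8, -2.7]
width: 17.0
```

```bash
python3 - <<'E'
from h import *
apply([.102,0,0,0,.085,.006]); meas(); p,Rm=load(); print(np.linalg.norm(p-penR(PSI)@[PX,PY,75]))
rows([(.45,80.1),(.48,80.1),(.49,80.1),(.49,81.7)])
E
```

```text
t 4.68 x 0.01 rad 79.86 polar 0.356 orient 0.325 | along orient 79.82 lat 2.44 | f x 1.0 radial -0.4 towards+y(lock side) 7.4 | mom [ 0.74 -0.31  0.03] w 17.0
80.14219866118222
[-0.076, -0.0, 0.0, -0.0, -0.064, 0.004]
[-0.095, -0.0, 0.0, -0.0, -0.08, 0.006]
[-0.102, -0.0, 0.0, -0.0, -0.085, 0.007]
[-0.102, -0.0, 0.0, -0.0, -0.087, -0.003]
```

```bash
cat >> h.py <<'E'
def cyc(B,end=.33):
    p,Rm=load(); A=np.linalg.norm(p-penR(PSI)@[PX,PY,75])
    rows([(.38,A),(.44,A),(.485,A),(.485,B),(.485,B),(.46,B),(.43,B),(.40,B),(.38,B),(.36,B),(end,B),(end,B)])
E
python3 -c "
from h import *
cyc(81.7)"
```

```text
[-0.032, -0.0, 0.0, -0.0, -0.026, 0.001]
[-0.07, -0.0, 0.0, -0.0, -0.058, 0.003]
[-0.099, -0.0, 0.0, -0.0, -0.082, 0.006]
[-0.099, -0.0, 0.0, -0.0, -0.084, -0.004]
[-0.099, -0.0, 0.0, -0.0, -0.084, -0.004]
[-0.083, -0.0, 0.0, -0.0, -0.07, -0.006]
[-0.064, -0.0, 0.0, -0.0, -0.054, -0.008]
[-0.045, -0.0, 0.0, -0.0, -0.038, -0.009]
[-0.032, -0.0, 0.0, -0.0, -0.027, -0.01]
[-0.019, -0.0, 0.0, -0.0, -0.016, -0.01]
[0.0, -0.0, 0.0, -0.0, 0.0, -0.01]
[0.0, -0.0, 0.0, -0.0, 0.0, -0.01]
```

>>> {"op": "send_rows", "data": {"motion": [[[-0.032,0,0,0,-0.026,0.001,-1],[-0.07,0,0,0,-0.058,0.003,-1],[-0.099,0,0,0,-0.082,0.006,-1],[-0.099,0,0,0,-0.084,-0.004,-1],[-0.099,0,0,0,-0.084,-0.004,-1],[-0.083,0,0,0,-0.07,-0.006,-1],[-0.064,0,0,0,-0.054,-0.008,-1],[-0.045,0,0,0,-0.038,-0.009,-1],[-0.032,0,0,0,-0.027,-0.01,-1],[-0.019,0,0,0,-0.016,-0.01,-1],[0,0,0,0,0,-0.01,-1],[0,0,0,0,0,-0.01,-1]]]}}

```text
time_s: 5.68
tool_pos: [591.2, -95.0, 151.9]
ee_rot: [161.2, -0.0, 18.7]
ft_force: [0.4, 2.0, -3.2]
width: 16.7
```

```bash
python3 - <<'E'
from h import *
apply([0,0,0,0,0,-.01]); meas(); p,Rm=load(); A=np.linalg.norm(p-penR(PSI)@[PX,PY,75]);print(A); cyc(A+1.6)
E
```

```text
t 5.68 x 0.02 rad 81.39 polar 0.332 orient 0.327 | along orient 81.39 lat 0.36 | f x 1.1 radial -2.5 towards+y(lock side) 2.7 | mom [ 0.73 -0.44  0.13] w 16.7
81.64219810808748
[-0.032, -0.0, 0.0, -0.0, -0.027, 0.001]
[-0.07, -0.0, 0.0, -0.0, -0.06, 0.003]
[-0.099, -0.0, 0.0, -0.0, -0.084, 0.007]
[-0.099, -0.0, 0.0, -0.0, -0.085, -0.004]
[-0.099, -0.0, 0.0, -0.0, -0.085, -0.004]
[-0.083, -0.0, 0.0, -0.0, -0.072, -0.006]
[-0.064, -0.0, 0.0, -0.0, -0.055, -0.008]
[-0.045, -0.0, 0.0, -0.0, -0.039, -0.009]
[-0.032, -0.0, 0.0, -0.0, -0.028, -0.01]
[-0.019, -0.0, 0.0, -0.0, -0.016, -0.01]
[0.0, -0.0, 0.0, -0.0, 0.0, -0.011]
[0.0, -0.0, 0.0, -0.0, 0.0, -0.011]
```

```bash
python3 - <<'E'
from h import *
rows([(.31,81.7),(.29,81.7),(.27,81.7),(.25,81.7)])
E
```

```text
[0.013, -0.0, 0.0, -0.0, 0.011, -0.0]
[0.026, -0.0, 0.0, -0.0, 0.022, 0.0]
[0.038, -0.0, 0.0, -0.0, 0.033, 0.001]
[0.051, -0.0, 0.0, -0.0, 0.044, 0.001]
```

>>> {"op": "send_rows", "data": {"motion": [[[0.013,0,0,0,0.011,0,-1],[0.026,0,0,0,0.022,0,-1],[0.038,0,0,0,0.033,0.001,-1],[0.038,0,0,0,0.033,0.001,-1]]]}}

```text
time_s: 6.02
tool_pos: [592.6, -99.3, 153.4]
ee_rot: [164.6, 0.0, 18.7]
ft_force: [1.3, 2.1, -2.6]
width: 16.8
```

```bash
python3 - <<'E'
from h import *
apply([.038,0,0,0,.033,.001]); meas(); p,Rm=load(); A=np.linalg.norm(p-penR(PSI)@[PX,PY,75]);print(A); 
rows([(.24,A),(.21,A),(.18,A),(.15,A)])
E
```

```text
t 6.02 x 0.01 rad 81.40 polar 0.273 orient 0.269 | along orient 81.39 lat 0.39 | f x 1.9 radial -2.1 towards+y(lock side) 2.3 | mom [ 0.72 -0.3   0.08] w 16.8
81.64088852616015
[0.019, -0.0, 0.0, -0.0, 0.016, 0.0]
[0.038, -0.0, 0.0, -0.0, 0.032, 0.001]
[0.058, -0.0, 0.0, -0.0, 0.049, 0.002]
[0.077, 0.0, 0.0, -0.0, 0.065, 0.004]
```

```bash
python3 - <<'E'
from h import *
rows([(x,81.7) for x in (.24,.21,.18,.15,.12,.09,.06,.03,0,-.03,-.06,-.09)])
E
```

```text
[0.019, -0.0, 0.0, -0.0, 0.016, -0.0]
[0.038, -0.0, 0.0, -0.0, 0.033, 0.001]
[0.058, -0.0, 0.0, -0.0, 0.049, 0.002]
[0.077, 0.0, 0.0, -0.0, 0.065, 0.004]
[0.096, 0.0, 0.0, -0.0, 0.081, 0.006]
[0.115, 0.0, 0.0, -0.0, 0.097, 0.008]
[0.134, 0.0, 0.0, -0.0, 0.113, 0.012]
[0.153, 0.0, 0.0, -0.0, 0.129, 0.015]
[0.172, 0.0, 0.0, -0.001, 0.145, 0.019]
[0.191, 0.0, 0.0, -0.001, 0.161, 0.024]
[0.21, 0.0, 0.0, -0.001, 0.176, 0.029]
[0.229, 0.0, 0.0, -0.001, 0.192, 0.035]
```

>>> {"op": "send_rows", "data": {"motion": [[[0.019,0,0,0,0.016,0,-1],[0.038,0,0,0,0.033,0.001,-1],[0.058,0,0,0,0.049,0.002,-1],[0.077,0,0,0,0.065,0.004,-1],[0.096,0,0,0,0.081,0.006,-1],[0.096,0,0,0,0.081,0.006,-1]]]}}

```text
time_s: 6.52
tool_pos: [596.6, -110.9, 155.8]
ee_rot: [173.2, 0.0, 18.7]
ft_force: [0.7, 3.0, -1.1]
width: 16.8
```

```bash
python3 - <<'E'
from h import *
apply([.096,0,0,0,.081,.006]); meas()
rows([(x,81.7) for x in (.09,.06,.03,0,-.03,-.06,-.09,-.12)])
E
```

```text
t 6.52 x 0.06 rad 81.36 polar 0.119 orient 0.118 | along orient 81.36 lat 0.12 | f x 1.6 radial -0.8 towards+y(lock side) 2.7 | mom [ 0.83 -0.32  0.08] w 16.8
[0.019, 0.0, 0.0, -0.0, 0.017, -0.0]
[0.038, 0.0, 0.0, -0.0, 0.033, 0.001]
[0.057, 0.0, 0.0, -0.0, 0.049, 0.002]
[0.076, 0.0, 0.0, -0.001, 0.065, 0.004]
[0.095, 0.0, 0.0, -0.001, 0.082, 0.006]
[0.114, 0.0, 0.0, -0.001, 0.098, 0.008]
[0.133, 0.0, 0.0, -0.001, 0.114, 0.012]
[0.153, 0.0, 0.0, -0.001, 0.13, 0.015]
```

>>> {"op": "send_rows", "data": {"motion": [[[0.019,0,0,0,0.017,0,-1],[0.038,0,0,0,0.033,0.001,-1],[0.057,0,0,0,0.049,0.002,-1],[0.076,0,0,-0.001,0.065,0.004,-1],[0.095,0,0,-0.001,0.082,0.006,-1],[0.114,0,0,-0.001,0.098,0.008,-1],[0.133,0,0,-0.001,0.114,0.012,-1],[0.153,0,0,-0.001,0.13,0.015,-1],[0.153,0,0,-0.001,0.13,0.015,-1]]]}}

```text
time_s: 7.27
tool_pos: [603.0, -130.1, 155.7]
ee_rot: [-172.9, 0.0, 18.7]
ft_force: [2.0, 4.9, -4.8]
width: 16.9
```

```bash
python3 - <<'E'
from h import *
from cell import r,read_camera
apply([.153,0,0,-.001,.13,.015]); meas(); print(r.read_state()["joint_pos"])
rows([(x,81.7) for x in (-.16,-.2,-.24,-.28,-.32)])
c=read_camera("scene")
crop(c,220,420,110,250,"s4.png",4)
E
```

```text
t 7.27 x -0.09 rad 81.34 polar -0.130 orient -0.124 | along orient 81.34 lat -0.52 | f x 3.4 radial -5.2 towards+y(lock side) 3.4 | mom [ 0.78 -0.73  0.13] w 16.9
[-25.85577929  22.43682319  86.31010832   5.19760904  76.29659289
 -45.96848012]
[0.025, 0.0, 0.0, 0.0, 0.022, 0.001]
[0.05, 0.0, 0.0, 0.0, 0.043, 0.002]
[0.076, 0.0, 0.0, 0.0, 0.065, 0.004]
[0.101, 0.0, 0.0, 0.0, 0.087, 0.007]
[0.127, 0.0, 0.0, 0.0, 0.108, 0.011]
```

View pics/s4.png

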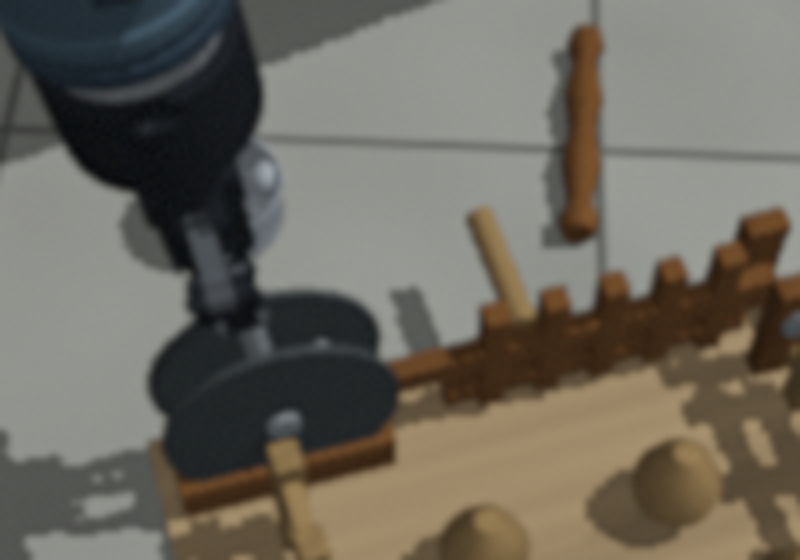

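>>> {"op": "send_rows", "data": {"motion": [[[0.025,0,0,0,0.022,0.001,-1],[0.05,0,0,0,0.043,0.002,-1],[0.076,0,0,0,0.065,0.004,-1],[0.101,0,0,0,0.087,0.007,-1],[0.127,0,0,0,0.108,0.011,-1],[0.127,0,0,0,0.108,0.03,-1],[0.127,0,0,0,0.108,0.05,-1],[0.127,0,0,0,0.108,0.05,-1]]]}}

```text
time_s: 7.98
tool_pos: [607.6, -143.3, 146.0]
ee_rot: [-161.7, 0.0, 18.7]
ft_force: [3.3, 2.2, -4.9]
width: 17.4
```

```bash
python3 - <<'E'
from h import *
apply([.127,0,0,0,.108,.05]); meas()
E
```

```text
t 7.98 x 0.08 rad 75.12 polar -0.333 orient -0.319 | along orient 75.11 lat -1.04 | f x 3.8 radial -5.0 towards+y(lock side) -0.6 | mom [-0.32 -0.62 -0.28] w 17.4
```

Past upright. Open slowly and let it fall, then back out.

>>> {"op": "send_rows", "data": {"motion": [[[0,0,0,0,0,0,0.2],[0,0,0,0,0,0,0.2],[0,0,0,0,0,0,0.2],[0,0,0,0,0,0,0.2],[0,0,0,0,0,0,0.2],[0,0,0,0,0,0,0.2],[0,0,0,0,0,-0.2,0.2],[0,0,0,0,0,-0.4,0.2],[0,0,0,0,0,-0.6,0.2],[0,0,0,0,0,-0.8,0.2],[0,0,0,0,0,-0.8,0.2],[0,0,0,0,0,-0.8,0.2]]]}}

```text
time_s: 8.98
tool_pos: [620.8, -180.7, 263.0]
ee_rot: [-161.9, -0.2, 18.7]
ft_force: [-0.9, -0.5, -0.2]
width: 51.3
```

```bash
python3 - <<'E'
from h import *
from cell import r,read_camera
apply([0,0,0,0,0,-.8]); meas()
m,_,_=model(PX,PY,PSI,lean=-.6)
for n,b,s in (("scene",(220,420,110,250),4),("wrist",(0,640,0,400),1.2)):
    c=read_camera(n);pickle.dump(c,open(n+"5.pkl","wb")); overlay(c,m,b,n+"5.png",s)
E
```

```text
t 8.98 x 0.54 rad 198.70 polar -0.329 orient -0.316 | along orient 198.68 lat -2.55 | f x -1.1 radial -0.1 towards+y(lock side) -0.3 | mom [-0.17 -0.02  0.06] w 51.3
```

View pics/scene5.png

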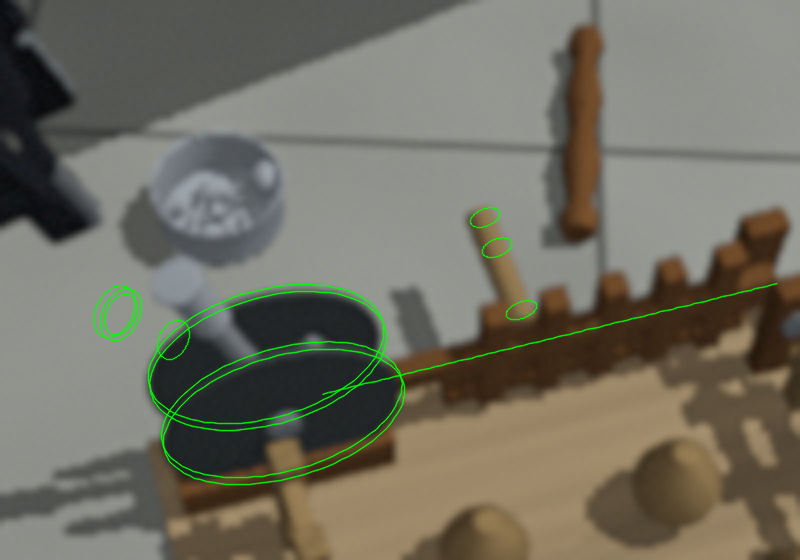

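View pics/wrist5.png

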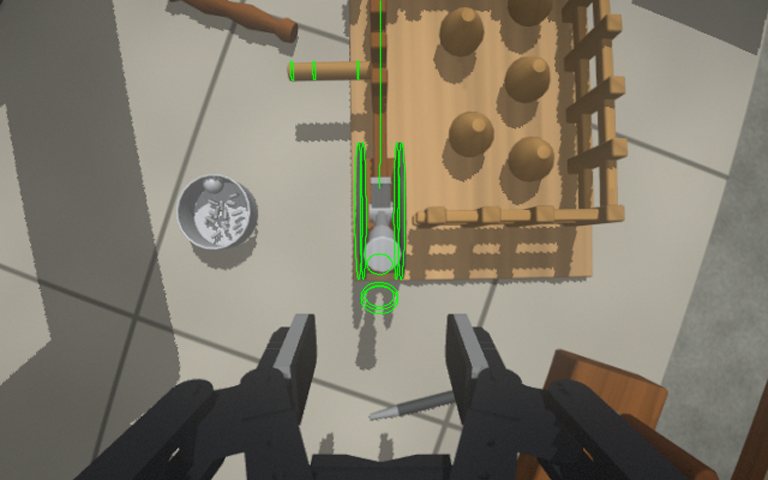

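```bash
python3 - <<'E'
from h import *
from cell import r,read_camera
np.set_printoptions(precision=1,suppress=True)
Q=penR(PSI);piv=Q@[PX,PY,75]
c=pickle.load(open("wrist5.pkl","rb")); print(Q.T@(world(c,380/1.2,250/1.2)-piv))
c=pickle.load(open("scene5.pkl","rb")); print(Q.T@(world(c,220+180/4,110+280/4)-piv))
for l,e in ((-.2,0),(-.25,0),(-.3,0),(-.3,5)):
    pass
for n in ("scene","wrist"):
    c=read_camera(n);pickle.dump(c,open(n+"6.pkl","wb"))
m=model(PX,PY,PSI,lean=-.28)[0]
overlay(pickle.load(open("scene6.pkl","rb")),m,(220,420,110,250),"s6.png",4)
overlay(pickle.load(open("wrist6.pkl","rb")),m,(270,370,110,250),"w6.png",4.2)
E
```

```text
[  0.7 -32.1 109.4]
[  3.7 -33.9 108.3]
```

View pics/s6.png

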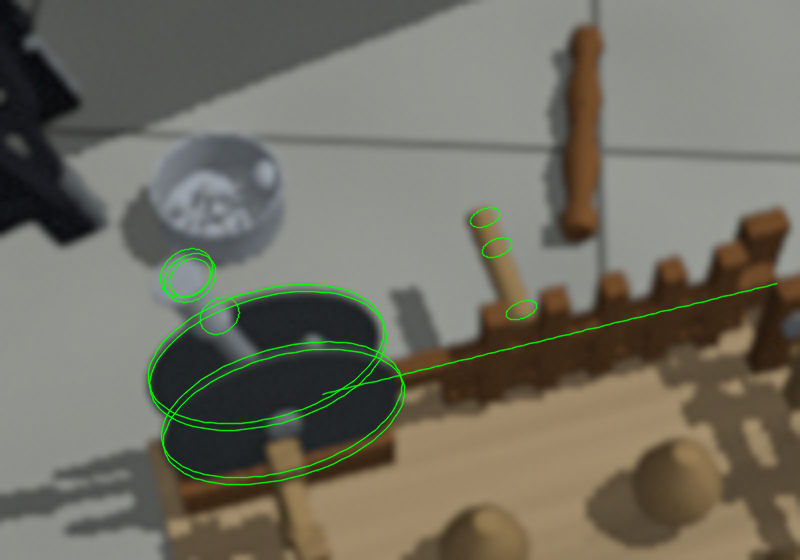

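View pics/w6.png

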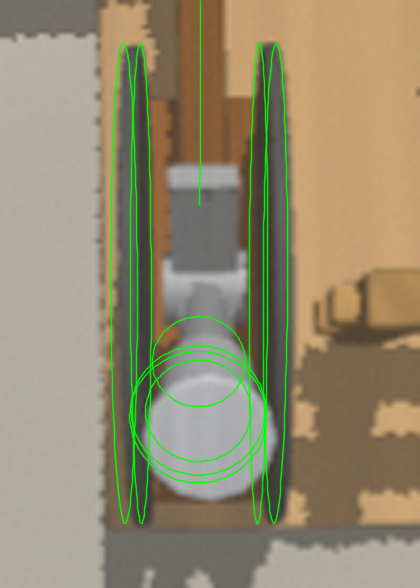

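```bash
python3 - <<'E'
from h import *
p,Rm=load()
for l,rad,o in ((-.32,198,45),(-.32,90,45),(-.32,90,20)): print(np.round(delta(p,Rm,*batpose(l,rad,(0,o,0))),3).tolist())
E
```

```text
[-0.0, 0.0, 0.0, 0.0, -0.293, 0.081]
[-0.0, 0.0, 0.0, 0.001, -0.293, 0.801]
[-0.0, 0.0, 0.0, 0.0, -0.134, 0.749]
```

>>> {"op": "send_rows", "data": {"motion": [[[0,0,0,0,-0.15,0,-1],[0,0,0,0,-0.29,0.08,-1],[0,0,0,0,-0.29,0.08,-1],[0,0,0,0,-0.29,0.08,-1],[0,0,0,0,-0.29,0.08,-1],[0,0,0,0,-0.29,0.08,-1]]]}}

```text
time_s: 9.68
tool_pos: [605.3, -137.4, 262.5]
ee_rot: [-161.6, 0.0, 18.7]
ft_force: [-0.5, 0.2, 0.3]
width: 0.1
```

```bash
python3 - <<'E'
from h import *
from cell import r,read_camera
apply([0,0,0,0,-.29,.08]); meas()
c=read_camera("scene");pickle.dump(c,open("scene7.pkl","wb")); crop(c,220,420,110,250,"s7.png",4)
E
```

```text
t 9.68 x -0.19 rad 188.35 polar -0.097 orient -0.320 | along orient 183.66 lat 41.74 | f x -0.4 radial 0.1 towards+y(lock side) 0.4 | mom [-0.15 -0.01 -0.03] w 0.1
```

View pics/s7.png

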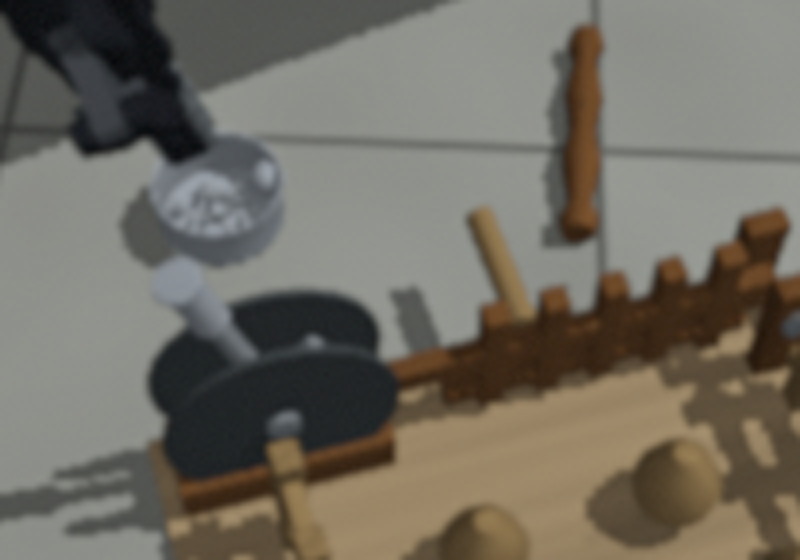

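>>> {"op": "send_rows", "data": {"motion": [[[0,0,0,0,0,0.2,-1],[0,0,0,0,0,0.4,-1],[0,0,0,0,0,0.55,-1],[0,0,0,0,0,0.62,-1],[0,0,0,0,0.05,0.62,-1],[0,0,0,0,0.1,0.62,-1],[0,0,0,0,0.14,0.62,-1],[0,0,0,0,0.18,0.62,-1],[0,0,0,0,0.21,0.62,-1],[0,0,0,0,0.24,0.62,-1],[0,0,0,0,0.26,0.62,-1],[0,0,0,0,0.28,0.62,-1],[0,0,0,0,0.3,0.62,-1],[0,0,0,0,0.3,0.62,-1]]]}}

```text
time_s: 10.9
tool_pos: [609.6, -150.0, 160.3]
ee_rot: [-161.7, 0.0, 18.7]
ft_force: [-0.6, 1.0, -0.2]
width: -0.1
```

```bash
python3 - <<'E'
from h import *
from cell import r,read_camera
apply([0,0,0,0,.3,.62]); meas()
m,_,_=model(PX,PY,PSI,lean=-.6)
c=read_camera("scene");pickle.dump(c,open("scene8.pkl","wb")); overlay(c,m,(220,420,110,250),"s8.png",4)
E
```

```text
t 10.90 x -0.16 rad 90.98 polar -0.354 orient -0.320 | along orient 90.93 lat -3.12 | f x -0.2 radial -0.5 towards+y(lock side) 1.0 | mom [-0.18 -0.    0.03] w -0.1
```

View pics/s8.png

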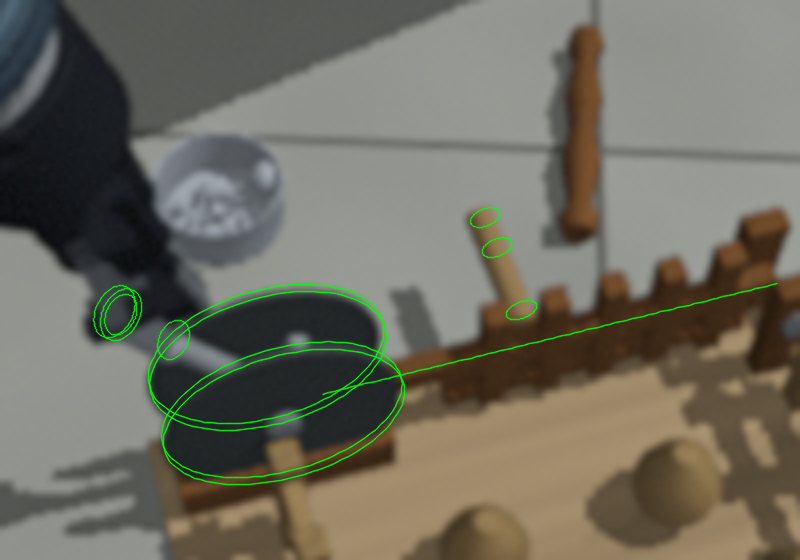

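>>> {"op": "send_rows", "data": {"motion": [[[0,0,0,0,0.01,0,-1],[0,0,0,0,0.02,0,-1],[0,0,0,0,0.03,0,-1],[0,0,0,0,0.04,0,-1],[0,0,0,0,0.04,0,-1]]]}}

```text
time_s: 11.37
tool_pos: [611.2, -154.1, 158.8]
ee_rot: [-161.5, 0.0, 18.8]
ft_force: [-0.8, 4.4, 1.7]
width: 0.4
```

```bash
python3 - <<'E'
from h import *
apply([0,0,0,0,.04,0]); meas()
E
```

```text
t 11.37 x 0.05 rad 91.15 polar -0.405 orient -0.322 | along orient 90.84 lat -7.54 | f x 0.6 radial 0.3 towards+y(lock side) 4.7 | mom [ 0.62 -0.01  0.01] w 0.4
```

>>> {"op": "send_rows", "data": {"motion": [[[0,0,0,0,0.01,0,-1],[0,0,0,0,0.02,0,-1],[0,0,0,0,0.025,0,-1],[0,0,0,0,0.025,0,-1],[0,0,0,0,0.025,0,-1]]]}}

```text
time_s: 11.78
tool_pos: [611.7, -154.8, 158.3]
ee_rot: [-161.3, 0.0, 18.9]
ft_force: [-4.4, 12.3, 7.9]
width: -0.1
```

```bash
python3 - <<'E'
from h import *
apply([0,0,0,0,.025,0]); meas()
E
```

```text
t 11.78 x 0.28 rad 91.07 polar -0.416 orient -0.327 | along orient 90.70 lat -8.10 | f x -0.2 radial 3.3 towards+y(lock side) 14.8 | mom [2.33 0.17 0.05] w -0.1
```

Hard stop felt. Back off towards +y, then up, and look.

>>> {"op": "send_rows", "data": {"motion": [[[0,0,0,0,-0.05,0,-1],[0,0,0,0,-0.15,0,-1],[0,0,0,0,-0.2,-0.2,0],[0,0,0,0,-0.2,-0.5,0.5],[0,0,0,0,-0.2,-0.7,0.5],[0,0,0,0,-0.2,-0.7,0.5],[0,0,0,0,-0.2,-0.7,0.5]]]}}

```text
time_s: 12.37
tool_pos: [615.2, -163.7, 269.6]
ee_rot: [-162.0, -0.2, 18.7]
ft_force: [-0.2, 0.2, 0.3]
width: 60.1
```

```bash
python3 - <<'E'
from h import *
from cell import r,read_camera
np.set_printoptions(precision=1,suppress=True)
apply([0,0,0,0,-.2,-.7]); meas()
Q=penR(PSI);piv=Q@[PX,PY,75]
m,_,_=model(PX,PY,PSI,lean=-.6)
c=read_camera("wrist");pickle.dump(c,open("wrist9.pkl","wb")); overlay(c,m,(170,470,50,300),"w9.png",2.4)
c=read_camera("scene");pickle.dump(c,open("scene9.pkl","wb")); overlay(c,m,(220,420,110,250),"s9.png",4)
E
```

```text
t 12.37 x 0.79 rad 200.01 polar -0.234 orient -0.315 | along orient 199.35 lat 16.23 | f x -0.1 radial 0.2 towards+y(lock side) 0.3 | mom [-0.1  0.  -0. ] w 60.1
```

View pics/w9.png

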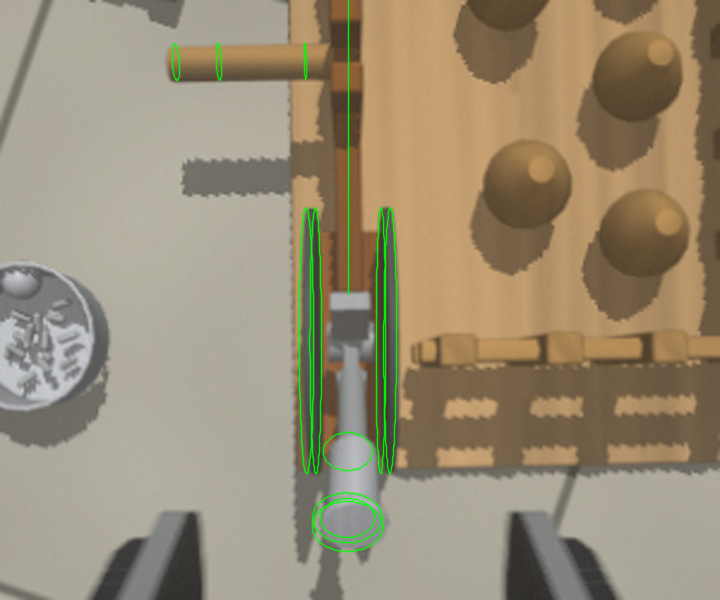

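View pics/s9.png

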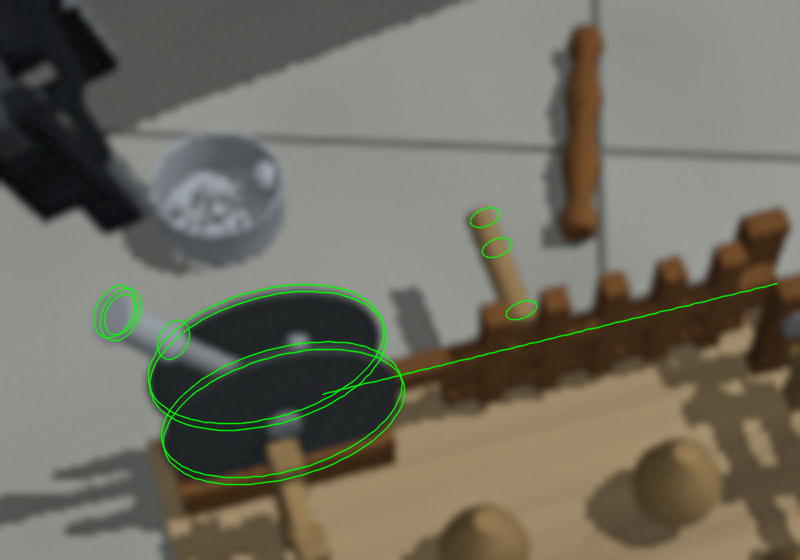

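```bash
cat >> h.py <<'E'
def pegpose(gate,phi,back=0,out=64,tilt=20,dz=0,deep=2):
    Q=penR(PSI); hin=Q@[PX,PY+260,60]
    pt=hin+Q@[-out,-130*np.cos(gate),130*np.sin(gate)+dz]
    a=np.radians(tilt); base=np.array([[0,np.cos(a),np.sin(a)],[1,0,0],[0,np.sin(a),-np.cos(a)]])
    Rm=Q@R.from_rotvec([-np.radians(phi),0,0]).as_matrix()@base
    return pt+Rm[:,2]*(19+deep-back),Rm
def prow(lst,**k):
    p,Rm=load()
    for l in lst: print(np.round(delta(p,Rm,*pegpose(*l,**k)),3).tolist())
E
python3 - <<'E'
from h import *
print(pegpose(0,-30,100),np.linalg.det(pegpose(0,0)[1]))
print(pegpose(0,-30,0)[0],pegpose(1.95,40,0)[0])
prow([(0,-30,130),(0,-30,100),(0,0,110)])
E
```

```text
(array([483.66150366, -61.28491082, 124.29001683]), array([[-0.27765899,  0.94491456,  0.17332616],
       [ 0.82030816,  0.13929516,  0.55469936],
       [ 0.5       ,  0.29619813, -0.81379768]])) 1.0
[500.99412008  -5.81497531  42.91024869] [451.11563341 141.54466575 165.64799043]
[-0.073, 0.273, -0.962, -0.674, -0.536, 1.006]
[-0.073, 0.273, -0.962, -0.606, -0.574, 1.19]
[-0.334, 0.015, -1.015, -0.629, -0.85, 1.145]
```

>>> {"op": "send_rows", "data": {"motion": [[[-0.073,0.273,-0.962,-0.3,-0.3,0,1],[-0.073,0.273,-0.962,-0.67,-0.54,0.2,1],[-0.073,0.273,-0.962,-0.67,-0.54,0.4,1],[-0.073,0.273,-0.962,-0.67,-0.54,0.5,1],[-0.073,0.273,-0.962,-0.67,-0.54,0.5,1],[-0.073,0.273,-0.962,-0.67,-0.54,0.5,1],[-0.073,0.273,-0.962,-0.67,-0.54,0.5,1],[-0.073,0.273,-0.962,-0.67,-0.54,0.5,1],[-0.073,0.273,-0.962,-0.67,-0.54,0.5,1],[-0.073,0.273,-0.962,-0.67,-0.54,0.5,1],[-0.073,0.273,-0.962,-0.67,-0.54,0.5,1],[-0.073,0.273,-0.962,-0.67,-0.54,0.5,1],[-0.073,0.273,-0.962,-0.67,-0.54,0.5,1],[-0.073,0.273,-0.962,-0.67,-0.54,0.5,1],[-0.073,0.273,-0.962,-0.67,-0.54,0.5,1]]]}}

```text
time_s: 13.72
tool_pos: [485.8, -99.1, 219.4]
ee_rot: [160.2, -30.2, 108.4]
ft_force: [1.0, 0.1, -0.5]
width: 85.2
```

```bash
python3 - <<'E'
from h import *
from cell import r,read_camera
np.set_printoptions(precision=1,suppress=True)
apply([-.073,.273,-.962,-.67,-.54,.5]); s=r.read_state(); p,Rm=load(); print(p,s["tool_pos"],s["ee_rot"],R.from_matrix(Rm).as_euler("xyz",degrees=True),s["joint_pos"])
prow([(0,-30,100),(0,-30,80),(0,-30,0)])
c=read_camera("wrist");pickle.dump(c,open("wrist10.pkl","wb"))
m,_,_=model(PX,PY,PSI,lean=-.6)
overlay(c,m,(0,640,0,400),"w10.png",1.2)
E
```

```text
[486.6 -99.8 220.9] [485.8 -99.1 219.4] [160.2 -30.2 108.4] [160.  -30.  108.7] [ -46.     6.8  104.9   30.7   87.7 -155.6]
[0.0, 0.0, -0.0, -0.106, -0.173, 0.663]
[0.0, 0.0, -0.0, -0.106, -0.173, 0.797]
[0.0, 0.0, -0.0, -0.106, -0.173, 1.33]
```

View pics/w10.png

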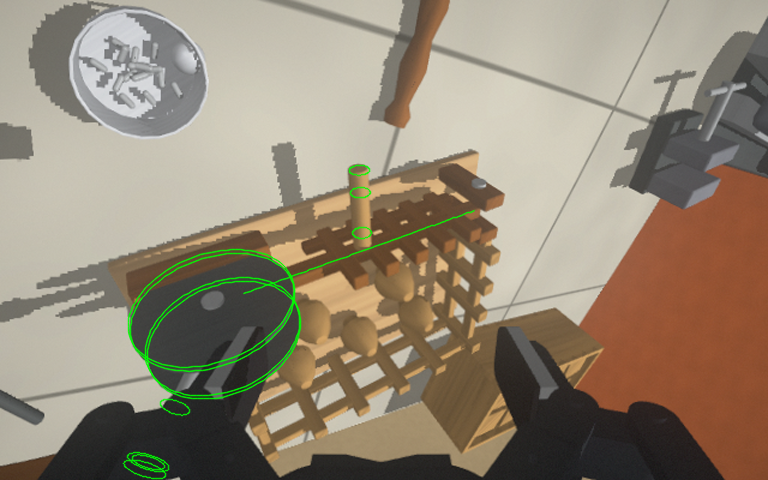

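>>> {"op": "send_rows", "data": {"motion": [[[0,0,0,-0.106,-0.173,0.1,0],[0,0,0,-0.106,-0.173,0.35,0],[0,0,0,-0.106,-0.173,0.6,0],[0,0,0,-0.106,-0.173,0.8,0],[0,0,0,-0.106,-0.173,0.8,0],[0,0,0,-0.106,-0.173,0.8,0]]]}}

```text
time_s: 14.27
tool_pos: [486.2, -48.1, 106.7]
ee_rot: [160.2, -30.2, 108.6]
ft_force: [0.7, -0.7, -0.2]
width: 42.5
```

```bash
python3 - <<'E'
from h import *
from cell import r,read_camera
np.set_printoptions(precision=1,suppress=True)
apply([0,0,0,-.106,-.173,.8]); s=r.read_state(); p,Rm=load(); print(p,s["tool_pos"],s["ee_rot"],s["joint_pos"])
prow([(0,-30,0)])
c=read_camera("wrist");pickle.dump(c,open("wrist11.pkl","wb"))
m,_,_=model(PX,PY,PSI,lean=-.6)
overlay(c,m,(0,640,0,400),"w11.png",1.2)
E
```

```text
[487.3 -49.9 107.6] [486.2 -48.1 106.7] [160.2 -30.2 108.6] [ -41.6   14.2  111.9   33.5   73.5 -160.2]
[0.0, 0.0, -0.0, 0.0, -0.0, 0.53]
```

View pics/w11.png

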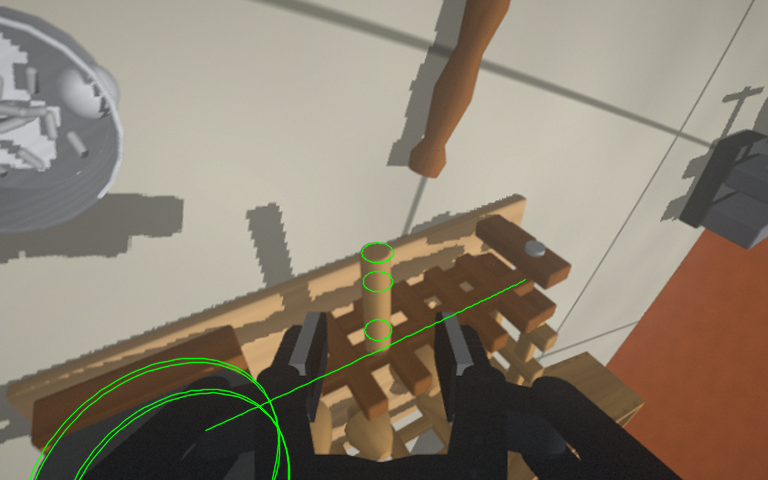

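>>> {"op": "send_rows", "data": {"motion": [[[0,0,0,0,0,0.15,0],[0,0,0,0,0,0.3,0],[0,0,0,0,0,0.42,0],[0,0,0,0,0,0.5,0],[0,0,0,0,0,0.53,0],[0,0,0,0,0,0.53,0],[0,0,0,0,0,0.53,0]]]}}

```text
time_s: 14.9
tool_pos: [501.8, -6.7, 43.8]
ee_rot: [160.0, -29.9, 108.7]
ft_force: [-0.5, 0.2, 0.6]
width: 42.8
```

```bash
python3 - <<'E'
from h import *
from cell import r,read_camera
np.set_printoptions(precision=1,suppress=True)
apply([0,0,0,0,0,.53]); s=r.read_state(); p,Rm=load(); print(p,s["tool_pos"],s["ft_force"],s["joint_pos"])
c=read_camera("wrist");pickle.dump(c,open("wrist12.pkl","wb"))
cv2.imwrite("pics/w12.png",c["frame"][:,:,::-1])
E
```

```text
[501.1  -5.8  42.9] [501.8  -6.7  43.8] [-0.5  0.2  0.6] [ -36.5   21.   113.    37.5   64.5 -161.9]
```

View pics/w12.png

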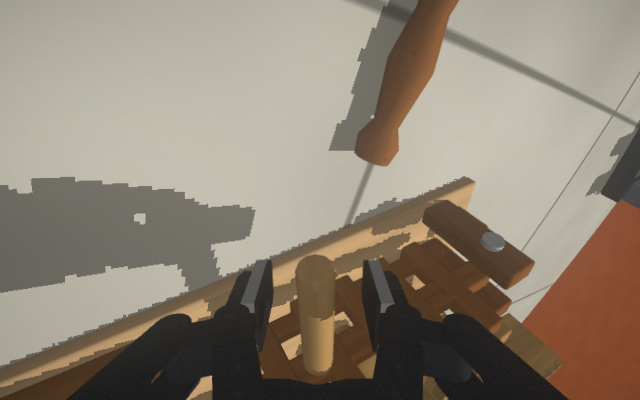

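>>> {"op": "send_rows", "data": {"motion": [[[0,0,0,0,0,0,-1],[0,0,0,0,0,0,-1],[0,0,0,0,0,0,-1],[0,0,0,0,0,0,-1],[0,0,0,0,0,0,-1],[0,0,0,0,0,0,-1]]], "squeeze": 30}}

```text
time_s: 15.45
tool_pos: [501.8, -7.1, 43.3]
ee_rot: [160.0, -29.9, 108.6]
ft_force: [-1.4, -5.6, 2.0]
width: 15.4
```

```bash
python3 - <<'E'
from h import *
from cell import r,read_camera
np.set_printoptions(precision=1,suppress=True)
s=r.read_state(); p,Rm=load(); print(p,s["tool_pos"],s["ft_force"],s["width"])
f=lambda g:(g,-30+g*36,0)
prow([f(g) for g in np.arange(.08,.9,.08)])
E
```

```text
[501.1  -5.8  42.9] [501.8  -7.1  43.3] [-1.4 -5.6  2. ] 15.370352507815948
[-0.0, -0.03, -0.011, 0.031, 0.02, -0.055]
[-0.0, -0.06, -0.022, 0.066, 0.039, -0.108]
[-0.0, -0.09, -0.033, 0.105, 0.057, -0.158]
[-0.0, -0.12, -0.044, 0.148, 0.074, -0.204]
[-0.0, -0.15, -0.055, 0.195, 0.089, -0.247]
[-0.0, -0.18, -0.066, 0.246, 0.103, -0.285]
[-0.0, -0.21, -0.077, 0.3, 0.116, -0.32]
[-0.0, -0.241, -0.088, 0.356, 0.127, -0.351]
[-0.0, -0.271, -0.099, 0.415, 0.136, -0.377]
[-0.0, -0.301, -0.11, 0.475, 0.144, -0.398]
[-0.0, -0.331, -0.121, 0.537, 0.15, -0.414]
```

>>> {"op": "send_rows", "data": {"motion": [[[0,-0.015,-0.005,0.015,0.01,-0.027,-1],[0,-0.03,-0.011,0.031,0.02,-0.055,-1],[0,-0.06,-0.022,0.066,0.039,-0.108,-1],[0,-0.09,-0.033,0.105,0.057,-0.158,-1],[0,-0.12,-0.044,0.148,0.074,-0.204,-1],[0,-0.15,-0.055,0.195,0.089,-0.247,-1],[0,-0.15,-0.055,0.195,0.089,-0.247,-1]]]}}

```text
time_s: 16.03
tool_pos: [499.9, -1.7, 93.6]
ee_rot: [159.9, -15.1, 108.8]
ft_force: [-3.2, -9.4, 1.1]
width: 14.8
```

```bash
python3 - <<'E'
from h import *
from cell import r,read_camera
np.set_printoptions(precision=1,suppress=True)
apply([0,-.15,-.055,.195,.089,-.247])
s=r.read_state(); p,Rm=load(); print(p,s["tool_pos"],s["ft_force"],s["moment"],s["width"],s["joint_pos"])
f=lambda g:(g,-30+g*36,0)
prow([f(g) for g in np.arange(.48,1.3,.08)])
m=model(PX,PY,PSI,lean=-.6,gate=.4)[0]
c=read_camera("scene");overlay(c,m,(200,440,80,260),"s13.png",3.3)
E
```

```text
[499.1  -0.5  91.6] [499.9  -1.7  93.6] [-3.2 -9.4  1.1] [-1.5  0.5 -0.1] 14.848765106160268 [ -30.4    6.3  118.8   30.3   56.4 -153.9]
[-0.0, -0.03, -0.011, 0.039, 0.018, -0.049]
[-0.0, -0.06, -0.022, 0.082, 0.035, -0.095]
[-0.0, -0.091, -0.033, 0.129, 0.051, -0.138]
[-0.0, -0.121, -0.044, 0.179, 0.065, -0.177]
[-0.0, -0.151, -0.055, 0.232, 0.077, -0.212]
[-0.0, -0.181, -0.066, 0.287, 0.088, -0.242]
[-0.0, -0.211, -0.077, 0.346, 0.098, -0.268]
[-0.0, -0.241, -0.088, 0.406, 0.106, -0.29]
[-0.0, -0.271, -0.099, 0.467, 0.112, -0.306]
[-0.0, -0.301, -0.11, 0.53, 0.116, -0.318]
[-0.0, -0.331, -0.121, 0.594, 0.119, -0.325]
```

View pics/s13.png

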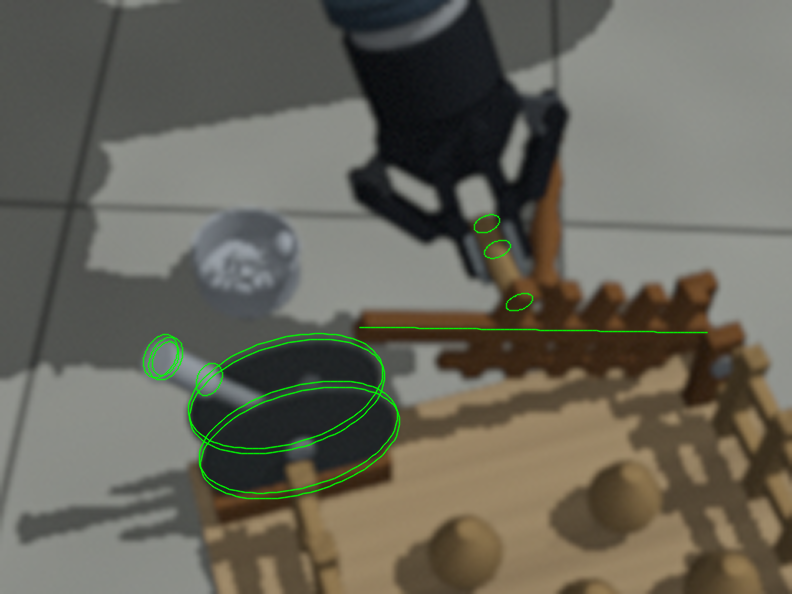

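>>> {"op": "send_rows", "data": {"motion": [[[0,-0.03,-0.011,0.039,0.018,-0.049,-1],[0,-0.06,-0.022,0.082,0.035,-0.095,-1],[0,-0.091,-0.033,0.129,0.051,-0.138,-1],[0,-0.121,-0.044,0.179,0.065,-0.177,-1],[0,-0.151,-0.055,0.232,0.077,-0.212,-1],[0,-0.181,-0.066,0.287,0.088,-0.242,-1],[0,-0.211,-0.077,0.346,0.098,-0.268,-1],[0,-0.241,-0.088,0.406,0.106,-0.29,-1],[0,-0.241,-0.088,0.406,0.106,-0.29,-1]]]}}

```text
time_s: 16.83
tool_pos: [484.5, 43.3, 154.8]
ee_rot: [159.9, 7.9, 108.9]
ft_force: [-12.5, -14.0, 13.5]
width: 15.2
```

```bash
python3 - <<'E'
from h import *
from cell import r,read_camera
np.set_printoptions(precision=1,suppress=True)
apply([0,-.241,-.088,.406,.106,-.29])
s=r.read_state(); p,Rm=load(); print(p,s["tool_pos"],s["ft_force"],s["moment"],s["width"],s["joint_pos"])
f=lambda g:(g,-30+g*36,0)
prow([f(g) for g in np.arange(1.12,1.93,.08)])
m=model(PX,PY,PSI,lean=-.6,gate=1.04)[0]
c=read_camera("scene");overlay(c,m,(200,440,80,260),"s14.png",3.3)
E
```

```text
[484.4  43.2 152.6] [484.5  43.3 154.8] [-12.5 -14.   13.5] [-2.   1.1 -0.6] 15.206868405130596 [ -11.3  -10.6  125.2    5.1   44.2 -124.5]
[-0.0, -0.03, -0.011, 0.05, 0.013, -0.037]
[-0.0, -0.06, -0.022, 0.103, 0.026, -0.071]
[-0.0, -0.09, -0.033, 0.158, 0.037, -0.101]
[0.0, -0.12, -0.043, 0.216, 0.046, -0.127]
[0.0, -0.15, -0.054, 0.276, 0.054, -0.147]
[0.0, -0.18, -0.065, 0.337, 0.059, -0.163]
[0.0, -0.21, -0.076, 0.399, 0.063, -0.174]
[0.0, -0.24, -0.087, 0.462, 0.066, -0.181]
[0.0, -0.271, -0.098, 0.526, 0.066, -0.182]
[0.0, -0.301, -0.109, 0.589, 0.065, -0.178]
[0.0, -0.331, -0.12, 0.651, 0.062, -0.17]
```

View pics/s14.png

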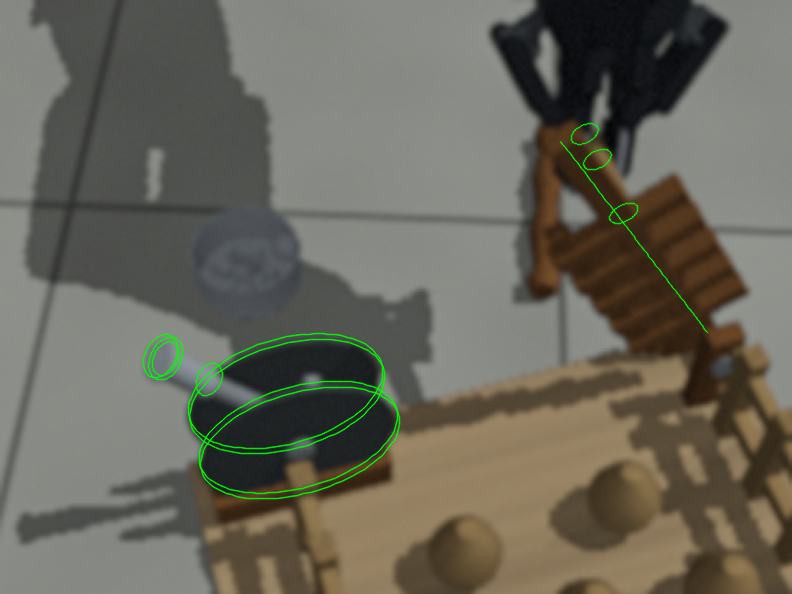

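```bash
python3 - <<'E'
from h import *
from cell import r,read_camera
np.set_printoptions(precision=1,suppress=True)
c=read_camera("wrist");cv2.imwrite("pics/w14.png",c["frame"][:,:,::-1])
s=r.read_state();Q=penR(PSI);print(s["time_s"],Q.T@s["ft_force"],Q.T@s["moment"],s["tool_pos"])
E
```

```text
16.9333 [-11.2  -7.1  12. ] [-1.2  1.2 -0.4] [484.7  42.5 154.4]
```

View pics/w14.png

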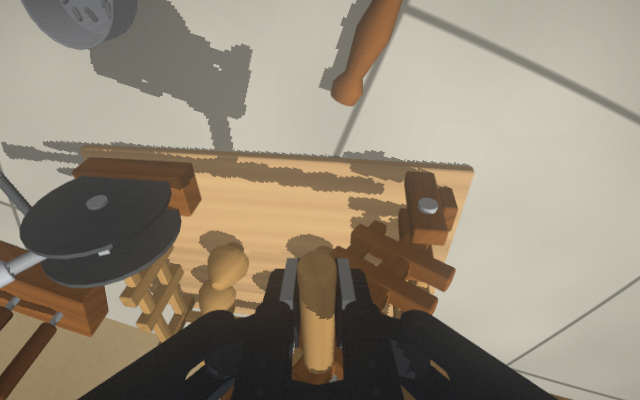

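>>> {"op": "send_rows", "data": {"motion": [[[0,-0.03,-0.011,0.05,0.013,-0.037,-1],[0,-0.06,-0.022,0.103,0.026,-0.071,-1],[0,-0.09,-0.033,0.158,0.037,-0.101,-1],[0,-0.12,-0.043,0.216,0.046,-0.127,-1],[0,-0.15,-0.054,0.276,0.054,-0.147,-1],[0,-0.18,-0.065,0.337,0.059,-0.163,-1],[0,-0.18,-0.065,0.337,0.059,-0.163,-1]]], "squeeze": 20}}

```text
time_s: 17.52
tool_pos: [466.2, 95.0, 172.7]
ee_rot: [160.0, 24.9, 108.8]
ft_force: [-13.3, -4.1, 16.7]
width: 14.8
```

```bash
python3 - <<'E'
from h import *
from cell import r,read_camera
np.set_printoptions(precision=1,suppress=True)
apply([0,-.18,-.065,.337,.059,-.163])
s=r.read_state(); p,Rm=load();Q=penR(PSI); print(p,s["tool_pos"],Q.T@s["ft_force"],Q.T@s["moment"],s["width"],s["joint_pos"])
f=lambda g:(g,-30+g*36,0)
prow([f(g) for g in np.arange(1.6,1.97,.08)])
m=model(PX,PY,PSI,lean=-.6,gate=1.52)[0]
c=read_camera("scene");overlay(c,m,(200,440,40,260),"s15.png",2.7)
E
```

```text
[467.2  93.9 171.9] [466.2  95.  172.7] [-13.9   0.4  16.7] [-0.9  0.9 -0.7] 14.811208915964839 [ 10.5 -10.1 125.8 -29.9  43.4 -84.6]
[-0.0, -0.03, -0.011, 0.056, 0.01, -0.028]
[-0.0, -0.06, -0.022, 0.114, 0.019, -0.052]
[-0.0, -0.091, -0.033, 0.174, 0.026, -0.071]
[-0.0, -0.121, -0.044, 0.236, 0.031, -0.085]
[-0.0, -0.151, -0.055, 0.298, 0.034, -0.094]
```

View pics/s15.png

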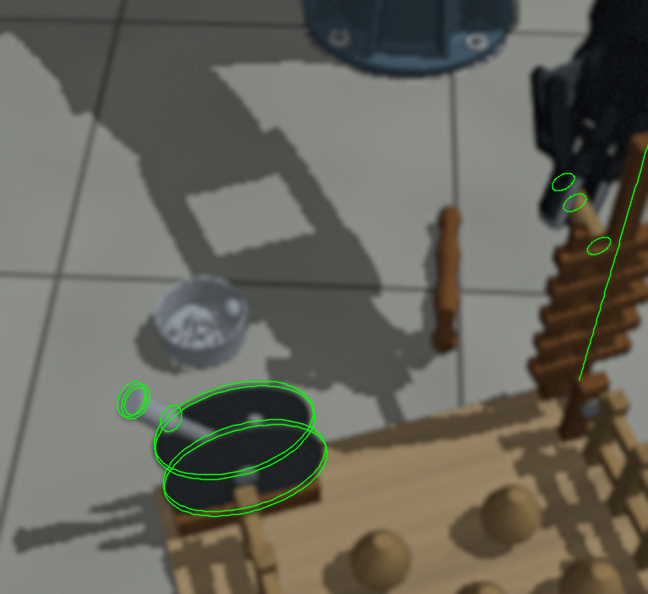

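>>> {"op": "send_rows", "data": {"motion": [[[0,-0.03,-0.011,0.056,0.008,-0.032,-1],[0,-0.06,-0.022,0.114,0.015,-0.06,-1],[0,-0.091,-0.033,0.174,0.02,-0.08,-1],[0,-0.121,-0.044,0.236,0.025,-0.094,-1],[0,-0.151,-0.055,0.27,0.027,-0.1,-1],[0,-0.151,-0.055,0.27,0.027,-0.1,-1]]]}}

```text
time_s: 18.07
tool_pos: [451.5, 135.9, 168.5]
ee_rot: [160.1, 39.3, 108.9]
ft_force: [-1.9, 1.6, 4.8]
width: 15.2
```

```bash
python3 - <<'E'
from h import *
from cell import r,read_camera
np.set_printoptions(precision=1,suppress=True)
apply([0,-.151,-.055,.27,.027,-.1])
s=r.read_state(); p,Rm=load();Q=penR(PSI); print(p,s["tool_pos"],Q.T@s["ft_force"],Q.T@s["moment"],s["width"],s["joint_pos"])
m=model(PX,PY,PSI,lean=-.6,gate=1.92)[0]
c=read_camera("scene");overlay(c,m,(240,480,20,260),"s16.png",2.4)
E
```

```text
[452.1 134.5 169. ] [451.5 135.9 168.5] [-1.3  2.2  4.8] [0.  0.1 0. ] 15.220309209785293 [ 27.2  -0.3 123.1 -53.4  52.7 -56.6]
```

View pics/s16.png

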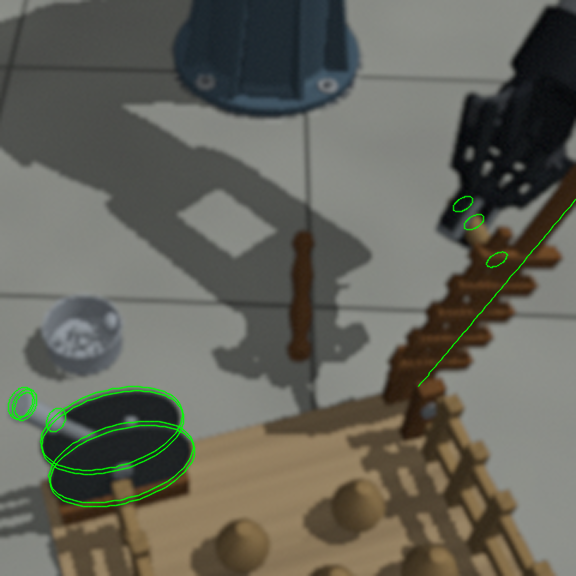

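>>> {"op": "send_rows", "data": {"motion": [[[0,0,0,0,0,0,0],[0,0,0,0,0,0,0.5],[0,0,0,0,0,0,0.5],[0,0,0,0,0,0,0.5],[0,0,0,0,0,0,0.5],[0,0,0,0,0,0,0.5],[0,0,0,0,0,0,0.5]]]}}

```text
time_s: 18.7
tool_pos: [452.1, 134.2, 169.1]
ee_rot: [160.0, 39.1, 108.6]
ft_force: [0.4, 0.3, 0.5]
width: 63.7
```

```bash
python3 - <<'E'
from h import *
from cell import r,read_camera
np.set_printoptions(precision=1,suppress=True)
s=r.read_state(); print(s["ft_force"],s["width"],s["tool_pos"])
c=read_camera("wrist");cv2.imwrite("pics/w17.png",c["frame"][:,:,::-1])
m=model(PX,PY,PSI,lean=-.6,gate=1.95)[0]
c=read_camera("scene");overlay(c,m,(240,480,20,260),"s17.png",2.4)
E
```

```text
[0.4 0.3 0.5] 63.7009683296192 [452.1 134.2 169.1]
```

View pics/w17.png

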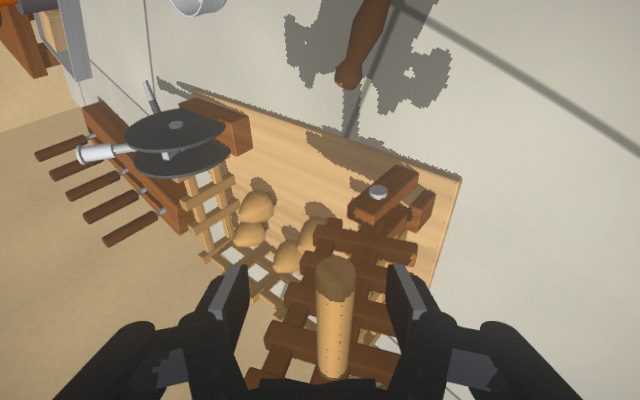

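View pics/s17.png

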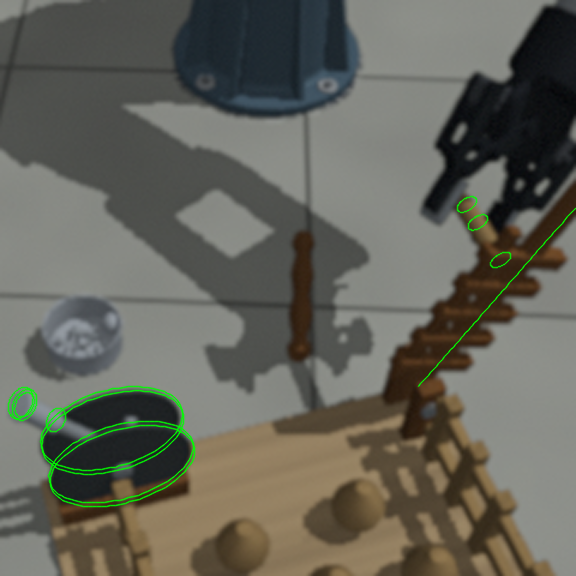

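>>> {"op": "send_rows", "data": {"motion": [[[0,0,0,0,0,-0.1,0.5],[0,0,0,0,0,-0.2,0.5],[0,0,0,0,0,-0.3,0.5],[0,0,0,0,0,-0.4,0.5],[0,0,0,0,0,-0.5,0.5],[0,0,0,0,0,-0.6,0.5],[0,0,0,0,0,-0.6,0.5],[0,0,0,0,0,-0.6,0.5]]]}}

```text
time_s: 19.47
tool_pos: [406.1, 175.7, 235.0]
ee_rot: [159.9, 39.1, 108.7]
ft_force: [0.8, -0.5, -0.1]
width: 64.0
```

```bash
python3 - <<'E'
from h import *
from cell import r,read_camera
np.set_printoptions(precision=1,suppress=True)
apply([0,0,0,0,0,-.6])
s=r.read_state(); print(load()[0],s["ft_force"],s["width"],s["tool_pos"],s["joint_pos"])
m=model(PX,PY,PSI,lean=-.6,gate=1.95)[0]
c=read_camera("scene");overlay(c,m,(150,490,20,260),"s18.png",2.3)
c=read_camera("wrist");overlay(c,m,(0,640,0,400),"w18.png",1.2)
c=read_camera("top");cv2.imwrite("pics/t18.png",c["frame"][:,:,::-1])
E
```

```text
[405.8 175.2 234.6] [ 0.8 -0.5 -0.1] 63.984808065590094 [406.1 175.7 235. ] [ 35.8  -7.4 120.5 -47.6  64.7 -59.6]
```

View pics/s18.png

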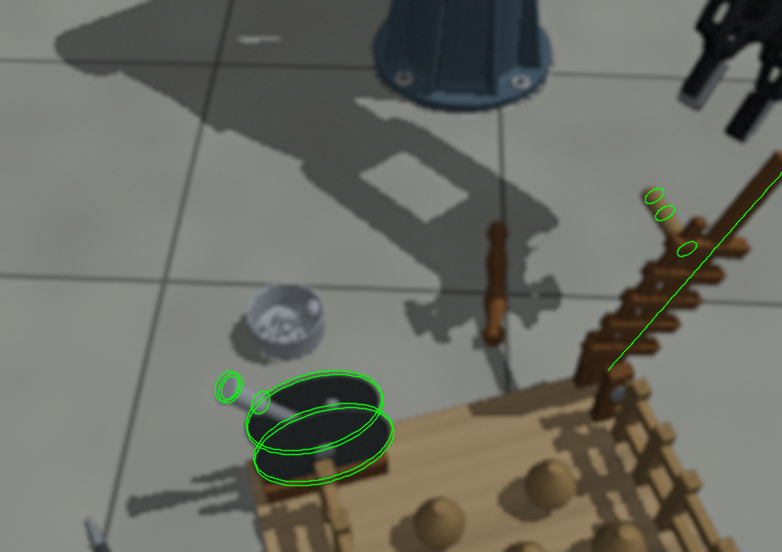

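View pics/w18.png

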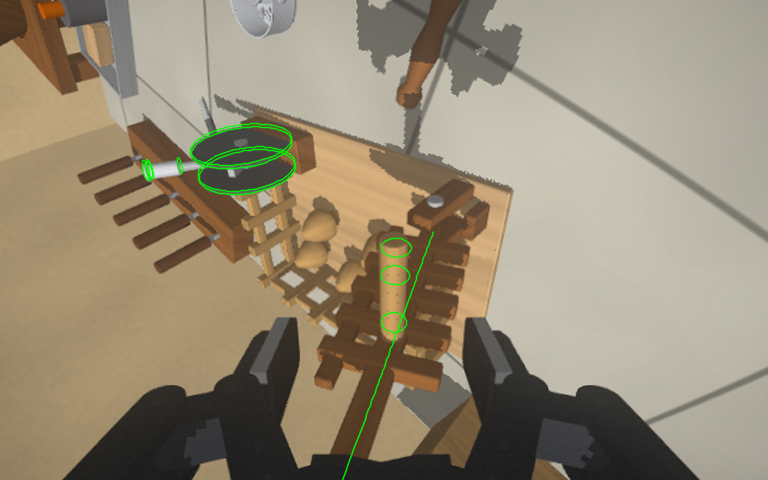

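View pics/t18.png

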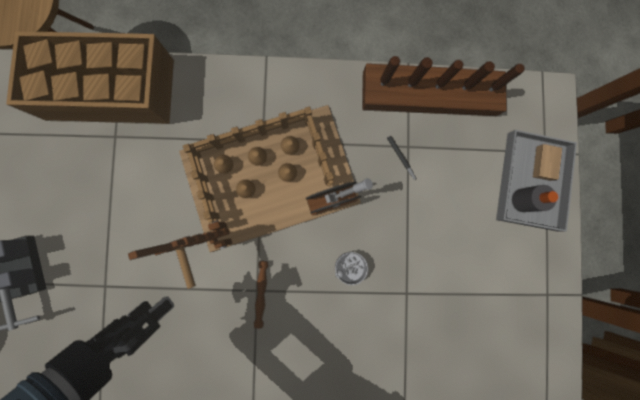

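>>> {"op": "send_rows", "data": {"motion": [[[0,0,0,0,-0.1,-0.1,0.5],[0,0,0,0,-0.2,-0.2,0.5],[0,0,0,0,-0.2,-0.3,0.5],[0,0,0,0,-0.2,-0.3,0.5],[0,0,0,0,-0.2,-0.3,0.5],[0,0,0,0,-0.2,-0.3,0.5],[0,0,0,0,-0.2,-0.3,0.5]]]}}

```text
time_s: 20.2
tool_pos: [358.3, 179.8, 258.6]
ee_rot: [160.1, 39.2, 108.7]
ft_force: [0.3, -0.3, -0.0]
width: 64.1
```

```bash
python3 - <<'E'
from h import *
from cell import r,read_camera
np.set_printoptions(precision=1,suppress=True)
s=r.read_state(); print(s["time_s"],s["ft_force"],s["dq"])
t0=pickle.load(open("top0.pkl","rb")); c=read_camera("top")
for nm,b in dict(tin=(330,375,245,288),spindle=(250,274,258,332),punch=(380,420,130,182),tops=(212,302,132,200)).items():
    d=np.abs(c["frame"].astype(int)-t0["frame"])[b[2]:b[3],b[0]:b[1]]; print(nm,d.mean())
m=model(PX,PY,PSI,lean=-.6,gate=1.95)[0]
overlay(c,m,(100,440,100,300),"t19.png",2.3)
E
```

```text
20.2 [ 0.3 -0.3 -0. ] [-0.1 -0.  -0.1  0.1  0.3  0.1]
tin 1.3686477174849268
spindle 17.83933933933934
punch 1.6036858974358974
tops 1.2802832244008715
```

View pics/t19.png

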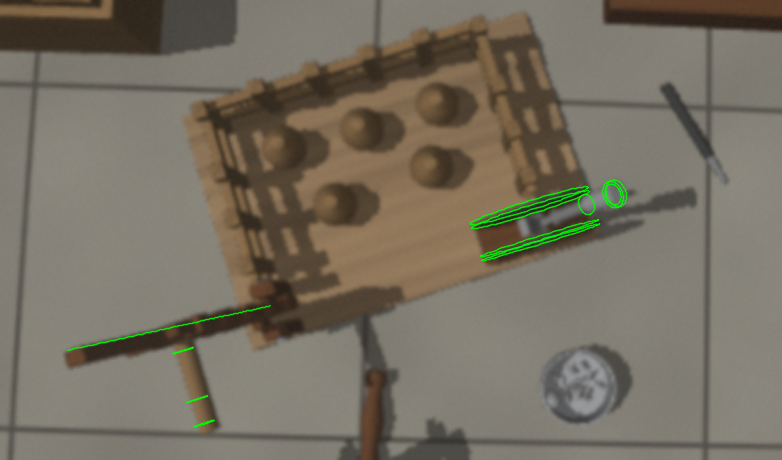

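All checks agree (spindle difference is only the arm's shadow). Handing in.

```bash
python3 -c "
from cell import r
print(r.sign_off())"
```

```text
the job is handed in; nothing more can be done
None
```

The gate rests open past its balance point, the toggle's bat lies over on its far side, and the job is handed in at 20.2 s of the 72 s allowed. The sign-off gives no verdict.

**What I did**
- **Lock:** I gripped the bat and pulled. It was blocked at about 9.3 mm and passed at about 10.7 mm.
- **Flip:** I flipped it past upright and let go at a lean of about −0.32 rad. It drew home but stuck there instead of falling to its stop by itself. I pushed it gently the rest of the way with closed fingers until I felt the hard stop at about 15 N.
- **Gate:** I gripped the peg, swung the gate to about 1.9 rad and opened the fingers. It settled on its stop, and I backed the arm away.

**Last checks**
- **Bat and gate:** In the camera pictures the bat matches the model at −0.6 rad lean (toggle 1.1) and drawn home. The gate matches about 1.95 rad.
- **Tops, tin and punch:** The top-camera picture is unchanged from the start around all of them.
- **Spindle:** The before-and-after image check disagreed here (mean difference about 18, against 1.3 to 1.6 for the others). I put this down to the arm's shadow. By eye the spindle is where it was, and nothing touched it, but I did not measure its position.
- **Forces:** The wrist force reads about 0 N with the arm clear. During the gate swing it rose to roughly 23 N (limit 120 N). I think that was small alignment error in the grip; it fell away by the end of the swing.

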